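Lock the proofing bed home with its T-keys

TASK

Get the proofing bed ready for printing: draw the drop pin out of its bore and park it in the side notch of the frame, hanging by its collar, then slide the bed fully home by its post. Then put every T-key standing on the table through a slot of the bed, one key to a slot (any slot), head lengthwise until its collar rests on the bed, and give it a quarter turn so that the head is locked crosswise underneath. Leave the other things on the table where they are.

Things in the scene. Friction and masses are not known exactly. Their poses are not given: they have to be found in the camera images.
- press_c (a point): The fixed frame of the proofing bed: a grey plate 240 (x) by 300 (y) mm, top 32 mm above the table, on two side walls. Point: middle of its top; x points away from the robot, y is the way the bed slides. Its own slots (60 by 32 mm) lie under the bed's only when the bed is home.
- bed (a joint): Travel of the sliding bed (aluminium plate 220 by 210 by 8 mm with a copper etching plate fixed in the middle, 5 mm proud) along the frame's y axis, m: 0 = held by the drop pin, 0.070 = fully home against its stop. Friction about 4 N; it stays where it is left. Top 41 mm above the table.
- bed_post (a point): Steel push post standing on the bed at its trailing (-y) end, 18 mm diameter, 45 mm tall (41 to 86 mm above the table); this point is on its axis 22 mm above the bed's top. Axes as the frame's.
- slot1 (a point): Slot 1 of 4 through the bed, 54 mm long (along this point's x axis) and 28 mm wide (along y), moves with the bed; the point is the slot's centre at the bed's top face (41 mm above the table). With the bed home, a key's head passes through bed and frame plate (17 mm together) into a clear space below.
- slot2 (a point): Slot 2 of 4 through the bed, 54 mm long (along this point's x axis) and 28 mm wide (along y), moves with the bed; the point is the slot's centre at the bed's top face (41 mm above the table). With the bed home, a key's head passes through bed and frame plate (17 mm together) into a clear space below.
- slot3 (a point): Slot 3 of 4 through the bed, 54 mm long (along this point's x axis) and 28 mm wide (along y), moves with the bed; the point is the slot's centre at the bed's top face (41 mm above the table). With the bed home, a key's head passes through bed and frame plate (17 mm together) into a clear space below.
- slot4 (a point): Slot 4 of 4 through the bed, 54 mm long (along this point's x axis) and 28 mm wide (along y), moves with the bed; the point is the slot's centre at the bed's top face (41 mm above the table). With the bed home, a key's head passes through bed and frame plate (17 mm together) into a clear space below.
- pin_c (a point): Drop pin, upright, 68 mm tall, 70 g; heights from its foot: bulb foot 18 mm dia. (0-10), shank 12 mm dia., collar 30 mm dia. (30-34), round black knob 22 mm dia. (34-68) to grip. Point on its axis at height 34; z up. At the start it stands in a 21 mm square bore through bed and frame, collar resting on the bed, and keeps the bed from sliding; it must rise 30 mm to come clear.
- notch (a point): Parking fork at the frame's +y end: steel plate 8 mm thick, top 41 mm above the table, notch 15 mm wide, open to this point's -x; prongs 35 mm long. The point is the parked pin's axis, at the closed end, on the top face. The pin's foot does not fit down through: bring it in from the open side, foot below and collar above the plate (12 mm of play), then let the collar rest on the prongs.
- keyA_c (a point): T-key A (may be absent), standing on its head, 73 mm tall, 180 g; heights from its foot: steel T-head 50 mm (this point's x) by 24 mm (y), 0-12; round neck 18 mm dia.; collar 38 mm dia., 32-37; black grip bar 40 mm (x, in line with the head) by 14 mm (y), 37-73. Point on its axis at height 36.5; z up. In a slot, collar on the bed, the head is 3 mm below the frame plate, free to turn.
- keyB_c (a point): T-key B (may be absent), standing on its head, 73 mm tall, 180 g; heights from its foot: steel T-head 50 mm (this point's x) by 24 mm (y), 0-12; round neck 18 mm dia.; collar 38 mm dia., 32-37; black grip bar 40 mm (x, in line with the head) by 14 mm (y), 37-73. Point on its axis at height 36.5; z up. In a slot, collar on the bed, the head is 3 mm below the frame plate, free to turn.
- keyC_c (a point): T-key C (may be absent), standing on its head, 73 mm tall, 180 g; heights from its foot: steel T-head 50 mm (this point's x) by 24 mm (y), 0-12; round neck 18 mm dia.; collar 38 mm dia., 32-37; black grip bar 40 mm (x, in line with the head) by 14 mm (y), 37-73. Point on its axis at height 36.5; z up. In a slot, collar on the bed, the head is 3 mm below the frame plate, free to turn.
- keyD_c (a point): T-key D (may be absent), standing on its head, 73 mm tall, 180 g; heights from its foot: steel T-head 50 mm (this point's x) by 24 mm (y), 0-12; round neck 18 mm dia.; collar 38 mm dia., 32-37; black grip bar 40 mm (x, in line with the head) by 14 mm (y), 37-73. Point on its axis at height 36.5; z up. In a slot, collar on the bed, the head is 3 mm below the frame plate, free to turn.
- tape: Bystander: the tape roll, to be left alone. 60 mm diameter, 19 mm high.
- eraser: Bystander: the white eraser, to be left alone. 45 by 22 by 13 mm.
- knife: Bystander: the palette knife, to be left alone. Lies flat, about 200 mm long.
- ink_tin: Bystander: the ink tin, to be left alone.
- brayer: Bystander: the rubber ink roller, to be left alone.
- brush_pot: Bystander: the pot of brushes, to be left alone.
Things that resemble listed ones, but are neither listed nor needed, are in the scene too. Leave any turquoise or yellow look-alike of the part that bears keyA_c alone.

How it is judged:
By the outcome, as a careful person would: the job done as asked, in the order asked, and still so for the second after the job is handed in, with the robot touching nothing.
Of keyA, keyB, keyC, keyD only 3 to 4 are there at a start; the rules pass over those that are not, and their reading is None.
At some moment in a run one of keyA, keyB, keyC, keyD may be knocked a few centimetres aside while the robot is not near it.
It also fails if it takes over 208 s, if anything falls off the work surface, if the arm or the gripper's body presses on something with over 40 N, if the wrist force passes 120 N, or if a joint passes its speed limit or range.

ROBOT

A 7-joint arm with a two-finger parallel gripper is mounted at the origin on the work surface. World frame = base frame: x ahead of the robot, y to its left, z up, the work surface at z = 0. Lengths are in m, angles in degrees, forces in N, time in s.
With the tool pointing down it reaches from about 0.35 to 0.9 m from the base axis. Payload 8.1 kg.
Tool frame: the origin (TCP) lies at the very end of the fingers, on their centre line; the grasp point (between the pads) lies 19 mm behind it; z points along the fingers, y is the line along which they close (so a half turn about z gives the same grasp; the last joint's range is limited). The gripper opens to 85 mm and grips with 20 to 120 N. Pads are 22 mm wide; open, the fingers measure 114 mm over their backs; the gripper's body (76 mm by 85 mm) begins 54 mm behind the grasp point. The pads swing forward as they close: fully open they stand 13 mm farther back than shut.
Start: joints at [-78.988, 24.895, 1.432, 90.138, -0.665, 64.973, -4.303], TCP at [0.182, 0.598, 0.231] pointing down, gripper open.
Joint ranges: [-149.89, 149.89], [-25.12, 119.58], [-72.63, 75.52], [4.76, 147.25], [-75.54, 255.54], [6.69, 114.76], [-157.13, 157.13]. Speed limits (degrees/s): [127.2, 127.2, 172.46, 172.46, 180, 180, 180].

INTERFACE

Orientations are given as [roll, pitch, yaw] about the fixed x, y, z axes, in that order (R = Rz(yaw) Ry(pitch) Rx(roll)).
In Python, from rig import env gives the robot as it stands.
- The arm moves only by the tool arm_command, never from a script. Its argument "plan" is a list of rows, each a list of 5 numbers: the gripper's target within -1 to 1 (shut at 1, half-way at 0, fully open at -1), then the shift along the tool's x, y, z scaled (see below), then the turn about the tool's z scaled (see below). A call has exactly 10 rows; each row is the pose to reach, as a shift and turn from the pose commanded when the call began, along the tool's axes at that moment; what a row does not reach only later rows make up. The controller multiplies each number of a shift by 0.15 m and each number of a turn by 90 degrees. A row lasts 1/12 s, in which the tool goes at most 41.7 mm and 7.16 degrees, less where a joint would pass 70% of its speed; a pose out of reach is approached as far as the arm can. A call with a number of a shift or a turn outside -1 to 1 is refused whole. A call with a gripper value outside its range is refused whole. The fingers move at their own pace and stop on an object; "squeeze" is the grip in N (left out, the last holds). Time passes only in rows, so rows that repeat a pose let the fingers close, or fill a call up. It gives the time, the measured TCP pose, the force, the opening and the grip force at its end, in the units of the state.
- env.get_state(): the state, without advancing time (a new reading comes with each control period).
- env.camera(name): name is "side" or "top" or "wrist"; returns a dict with "img" (420x560x3 uint8, red, green, blue), "camera_matrix" (3x3 intrinsics, pixels), "R" (3x3) and "t" (3): a world point X has camera coordinates R X + t. Camera axes: x right, y down, z forward; pixel columns grow to the right and rows downward; lengths in m; the calibration is good to about 2 mm. The wrist camera is an equidistant fisheye: a pixel r from the principal point sees the ray r / f radians off the axis. A picture is of the moment at which its call begins. There is no depth.
- env.sign_off(): hands the job in; it is judged then, once.
The state is a dict: "clock": time; "qpos": joint angles; "joint_vel": joint speeds; "effort": joint torques, N m; "eef_pos": TCP position; "tool_rot": TCP orientation; "ft_force": force on the tool from outside, world axes, zero at the start; "torque": the same for the moment, N m; "finger_gap": finger opening in m; "finger_force": force on a finger pad.
Only numpy, scipy, OpenCV 4.12 (cv2) and the standard library are available. Lean on these libraries where they do the work, as an engineer would, in place of code of your own. Each camera call takes 0.05 s, during which the arm holds its last target. There are 200 camera calls.

## Working session

There is one attempt and no reset: what is moved stays moved. The work goes in short steps, Python scripts to look and compute and a tool call to move; the robot and the scene stay as the last step left them, time stands still between calls to the robot, and variables do not carry over. Pictures are saved under pics/ and viewed, at most 14 in all, crops included, and the job is handed in when it is done.

Besides the shell and the picture viewer there is one more tool, called after ">>>" as name([rows], argument=value, ...), one row to a line, values as JSON. arm_command: Moves the arm, as the interface text tells. Shifts and turns lie within -1 to 1; 1 stands for 0.15 m of shift or 90 degrees of turn. Its arguments: {"type":"object","properties":{"plan":{"type":"array","items":{"type":"array","items":{"type":"number","minimum":-1,"maximum":1}}},"squeeze":{"type":"number"}},"required":["plan"]}

```bash
ls; mkdir -p pics; cat > h.py <<'E'
from rig import env
import numpy as np, cv2
def snap(n,f=None):
    c=env.camera(n)
    if f: cv2.imwrite('pics/'+f,c['img'][:,:,::-1])
    return c
def ray(c,u,v):
    K=c['camera_matrix'];R=np.array(c['R']);t=np.array(c['t'])
    x=(u-K[0][2])/K[0][0];y=(v-K[1][2])/K[1][1]
    return -R.T@t, R.T@np.array([x,y,1.])
def onz(c,u,v,z):
    o,d=ray(c,u,v); return o+d*(z-o[2])/d[2]
def proj(c,X):
    p=np.array(c['R'])@np.array(X)+np.array(c['t']);q=np.array(c['camera_matrix'])@p
    return q[:2]/q[2]
E
python3 - <<'E'
from h import *
for n in('top','side'):
    c=snap(n,n+'0.png');print(n,c['camera_matrix'],c['R'],c['t'])
    np.savez(n+'0.npz',**c)
c=snap('wrist','wrist0.png');print(c['camera_matrix'],c['R'],c['t']);print(env.get_state())
E
```

```text
pics
top [[443.2970581    0.         283.77772616]
 [  0.         443.2970581  207.13627957]
 [  0.           0.           1.        ]] [[-0.02630883 -0.99960669  0.00971093]
 [-0.98639285  0.02438155 -0.16258749]
 [ 0.16228678 -0.01385628 -0.98664634]] [-0.01492626  0.58841998  0.91349873]
side [[427.96581791   0.         286.46050492]
 [  0.         427.96581791 210.67512292]
 [  0.           0.           1.        ]] [[-0.99966504 -0.01870303 -0.01788854]
 [ 0.00469625  0.54863111 -0.83605135]
 [ 0.0254509  -0.83585531 -0.54835951]] [0.57490178 0.0636109  1.00587836]
[[325.1922621    0.         280.18771871]
 [  0.         325.1922621  208.72940042]
 [  0.           0.           1.        ]] [[ 2.91043003e-01  9.56709803e-01 -5.68999880e-04]
 [ 9.15302670e-01 -2.78273261e-01  2.91178664e-01]
 [ 2.78415145e-01 -8.52663199e-02 -9.56668522e-01]] [-0.62463734 -0.0377443   0.38001142]
{'clock': 0.15, 'qpos': array([-78.98758629,  24.92736683,   1.42895571,  90.1770962 ,
        -0.66461673,  64.9735023 ,  -4.30196009]), 'joint_vel': array([-0.02043386,  0.03792789, -0.07085168, -0.0927959 ,  0.07074455,
        0.02343815,  0.00870046]), 'effort': array([ 1.80213996e-03, -6.70884633e+01,  1.02615315e+00, -3.16450953e+01,
        1.56642788e-02,  8.99549952e-03,  1.80294273e-05]), 'eef_pos': array([0.18150806, 0.59765883, 0.23070513]), 'tool_rot': array([-1.79930549e+02,  5.56198849e-03,  1.63107843e+02]), 'ft_force': array([ 0.51905136, -0.84342252, -0.17808751]), 'torque': array([-0.01804474, -0.04695916, -0.01441187]), 'finger_force': 0.0, 'finger_gap': 0.08533393608074322}
```

View pics/top0.png

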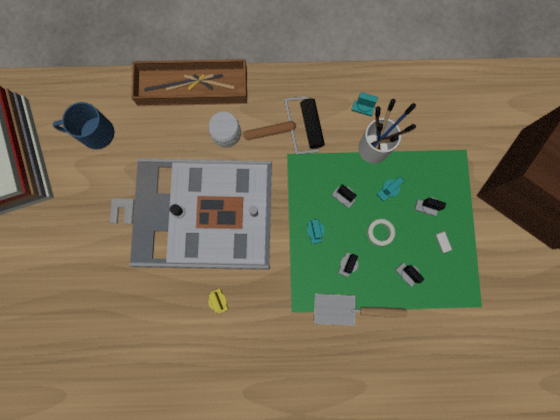

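View pics/side0.png

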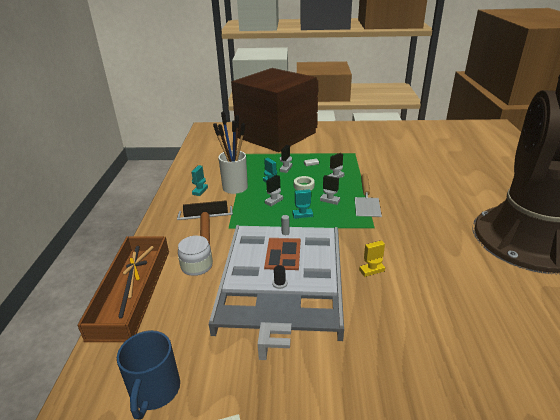

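The top view shows the frame at (131-272, 160-268), pin at (176,210), post at (254,211) and fork at (122,211). Four black-grip keys stand on the mat at about (346,193), (431,206), (349,264) and (411,273). The side view agrees. I'll zoom in on the frame and fit the shapes.

```bash
python3 - <<'E'
from h import *
c=dict(np.load('top0.npz'));s=dict(np.load('side0.npz'))
im=c['img'];cv2.imwrite('pics/z.png',cv2.resize(im[150:290,100:290],None,fx=4,fy=4,interpolation=cv2.INTER_CUBIC)[:,:,::-1])
def blobs(cc,box,th=45):
    g=cc['img'].max(2);m=np.zeros_like(g);x0,y0,x1,y1=box;m[y0:y1,x0:x1]=(g[y0:y1,x0:x1]<th)*255
    n,l,st,ce=cv2.connectedComponentsWithStats(m)
    out=[]
    for i in range(1,n):
        if st[i,4]>20:
            r=cv2.minAreaRect(np.argwhere(l==i)[:,::-1].astype(np.float32));out.append((ce[i],st[i],r))
    return out
for ce,st,r in blobs(c,(290,150,480,310)): print('top',ce.round(1),st,r,onz(c,*ce,.06).round(3))
for ce,st,r in blobs(c,(160,195,190,225)): print('pin',ce.round(1),st,onz(c,*ce,.063).round(3))
for ce,st,r in blobs(s,(230,140,370,300)): print('side',ce.round(1),st,onz(s,*ce,.055).round(3))
for n,p,z in [('c1',(137,161),.032),('c2',(272,161),.032),('c3',(270,268),.032),('c4',(131,267),.032),('post',(254,211),.08),('fork',(122,211),.041)]: print(n,onz(c,*p,z).round(3))
E
```

```text
top [346.3 193. ] [338 185  18  17 152] ((346.2884216308594, 193.05767822265625), (17.365745544433594, 8.68287467956543), 37.87498474121094) [ 0.614 -0.165  0.06 ]
top [433.8 203.7] [423 198  23  12 184] ((433.75006103515625, 203.75003051757812), (21.50348663330078, 9.17060375213623), 18.43494987487793) [ 0.585 -0.353  0.06 ]
top [350.5 263.2] [344 254  14  19 137] ((350.46551513671875, 263.0862121582031), (7.2421183586120605, 18.75522804260254), 21.801406860351562) [ 0.463 -0.167  0.06 ]
top [413.3 273.9] [404 266  20  17 173] ((413.0000305175781, 274.0), (21.21320343017578, 8.485280990600586), 45.0) [ 0.437 -0.298  0.06 ]
pin [176.1 209.5] [171 205  12  10  85] [0.586 0.2   0.063]
side [274.4 146.1] [246 140  45  21 350] [ 0.619 -0.403  0.055]
side [335.9 160.6] [330 154  13  15 148] [ 0.437 -0.3    0.055]
side [272.9 183.5] [266 175  14  18 177] [ 0.613 -0.168  0.055]
side [330.2 183.1] [323 176  16  15 196] [ 0.462 -0.169  0.055]
side [279. 275.] [274 265  11  20 192] [0.585 0.19  0.055]
c1 [0.703 0.295 0.032]
c2 [ 0.696 -0.006  0.032]
c3 [0.458 0.003 0.032]
c4 [0.468 0.302 0.032]
post [0.576 0.033 0.08 ]
fork [0.589 0.322 0.041]
```

View pics/z.png

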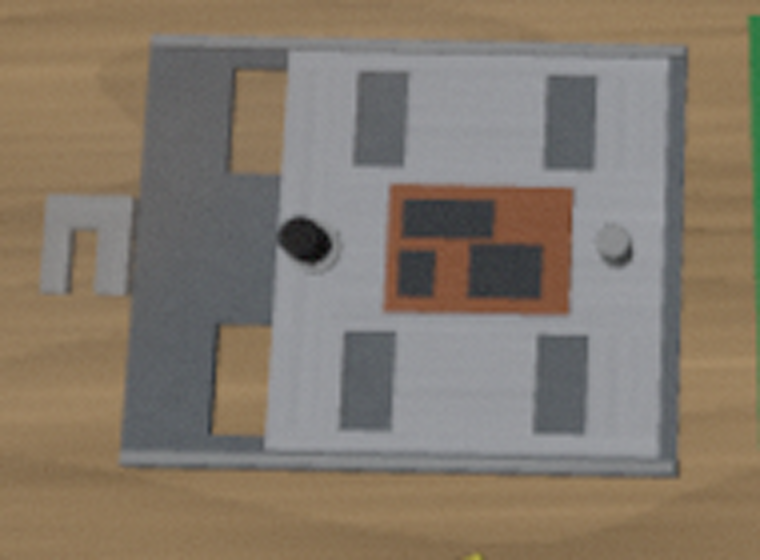

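All four keys are present, and the frame yaw is about -1.5°. I'll move over to the pin.

>>> arm_command([
  [-1,-0.08,-0.04,0,0],
  [-1,-0.16,-0.08,0,0],
  [-1,-0.25,-0.13,0,0],
  [-1,-0.34,-0.18,0,0],
  [-1,-0.42,-0.22,0,0],
  [-1,-0.5,-0.26,0,0],
  [-1,-0.59,-0.31,0,0],
  [-1,-0.67,-0.35,0,0],
  [-1,-0.76,-0.4,0,0],
  [-1,-0.84,-0.44,0,0],
], squeeze=40)

```text
clock: 0.98
eef_pos: [0.2843, 0.4969, 0.2314]
tool_rot: [-180.0, 0.0, 163.1]
ft_force: [0.3, 0.7, -0.4]
finger_gap: 0.0857
finger_force: 0.0
```

>>> arm_command([
  [-1,-0.08,-0.04,0,0],
  [-1,-0.16,-0.08,0,0],
  [-1,-0.25,-0.13,0,0],
  [-1,-0.34,-0.18,0,0],
  [-1,-0.42,-0.22,0,0],
  [-1,-0.5,-0.26,0,0],
  [-1,-0.59,-0.31,0,0],
  [-1,-0.67,-0.35,0,0],
  [-1,-0.76,-0.4,0,0],
  [-1,-0.84,-0.44,0,0],
])

```text
clock: 1.82
eef_pos: [0.3854, 0.3973, 0.2313]
tool_rot: [-180.0, 0.0, 163.1]
ft_force: [-0.2, -0.2, 0.1]
finger_gap: 0.0854
finger_force: 0.0
```

>>> arm_command([
  [-1,-0.08,-0.04,0,0],
  [-1,-0.16,-0.08,0,0],
  [-1,-0.25,-0.13,0,0],
  [-1,-0.34,-0.18,0,0],
  [-1,-0.42,-0.22,0,0],
  [-1,-0.5,-0.26,0,0],
  [-1,-0.59,-0.31,0,0],
  [-1,-0.67,-0.35,0,0],
  [-1,-0.76,-0.4,0,0],
  [-1,-0.84,-0.44,0,0],
])

```text
clock: 2.65
eef_pos: [0.4866, 0.2974, 0.2313]
tool_rot: [-180.0, 0.0, 163.1]
ft_force: [-1.0, -0.2, 0.1]
finger_gap: 0.0854
finger_force: 0.0
```

>>> arm_command([
  [-1,-0.08,-0.04,0,-0.02],
  [-1,-0.16,-0.08,0,-0.04],
  [-1,-0.25,-0.13,0,-0.06],
  [-1,-0.34,-0.18,0,-0.08],
  [-1,-0.42,-0.22,0,-0.1],
  [-1,-0.5,-0.26,0,-0.12],
  [-1,-0.59,-0.31,0,-0.14],
  [-1,-0.67,-0.35,0,-0.16],
  [-1,-0.84,-0.44,0,-0.17],
  [-1,-0.84,-0.44,0,-0.17],
])

```text
clock: 3.48
eef_pos: [0.5907, 0.1931, 0.2313]
tool_rot: [-179.8, 0.1, 178.1]
ft_force: [0.1, -1.2, -0.6]
finger_gap: 0.0852
finger_force: 0.0
```

```bash
python3 - <<'E'
from h import *
c=snap('wrist','w1.png');np.savez('w1.npz',**c);s=env.get_state();print(s['clock'],s['qpos'],s['eef_pos'],s['tool_rot'],s['ft_force'])
E
```

```text
3.5333 [-29.33500668  24.45269977   8.69746407  91.2939421   -3.85636531
  64.5370522   68.39651117] [0.58914368 0.19515041 0.23115022] [-1.79907360e+02  5.66812096e-02  1.78144793e+02] [-0.19041683 -0.38640078 -0.16270951]
```

View pics/w1.png

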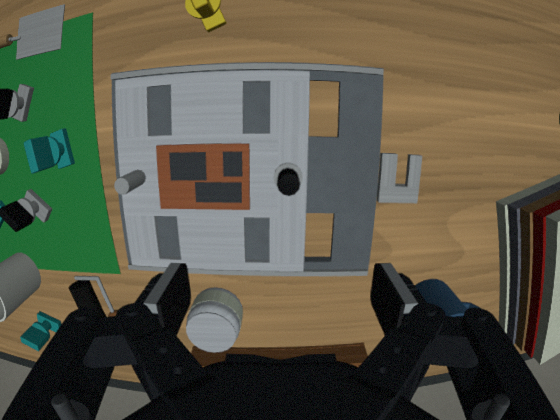

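The wrist view shows the pin knob at (289,181), the fork closed end near (402,187) and the post at (130,180). I'll cast fisheye rays.

```bash
cat >> h.py <<'E'
def fray(c,u,v):
    K=c['camera_matrix'];dx=u-K[0][2];dy=v-K[1][2];r=np.hypot(dx,dy)+1e-9;th=r/K[0][0]
    d=np.array([np.sin(th)*dx/r,np.sin(th)*dy/r,np.cos(th)]);R=np.array(c['R'])
    return -R.T@np.array(c['t']),R.T@d
def fz(c,u,v,z):
    o,d=fray(c,u,v);return (o+d*(z-o[2])/d[2]).round(4)
def fproj(c,X):
    p=np.array(c['R'])@np.array(X)+np.array(c['t']);r=np.hypot(p[0],p[1]);th=np.arctan2(r,p[2]);K=c['camera_matrix']
    return K[0][2]+K[0][0]*th*p[0]/r,K[1][2]+K[0][0]*th*p[1]/r
E
python3 - <<'E'
from h import *
c=dict(np.load('w1.npz'));im=c['img']
print('cam',fz(c,280,208,0), -c['R'].T@c['t'])
m=(im.max(2)<45).astype(np.uint8);m2=np.zeros_like(m);m2[155:200,270:305]=m[155:200,270:305]
n,l,st,ce=cv2.connectedComponentsWithStats(m2);i=1+st[1:,4].argmax();print('knob',ce[i],st[i],fz(c,*ce[i],.063),fz(c,*ce[i],.079))
for n,p,z in [('c1',(383,69),.032),('c2',(113,73),.032),('c3',(129,275),.032),('c4',(367,275),.032),('post top',(123,182),.086),('postbase',(143,178),.041),('collar',(288,176),.045)]: print(n,fz(c,*p,z))
for n,b in dict(fork=(378,148,425,205),).items():
    x0,y0,x1,y1=b;cv2.imwrite('pics/z2.png',cv2.resize(im[y0:y1,x0:x1],None,fx=8,fy=8,interpolation=cv2.INTER_CUBIC)[:,:,::-1])
g=cv2.cvtColor(im,cv2.COLOR_RGB2GRAY)
print(g[175,375:425]);print(g[160:205,402])
E
```

```text
cam [0.6302 0.1913 0.    ] [0.516184   0.19600723 0.3747101 ]
knob [287.8285078  181.54565702] [278 169  21  26 449] [0.5842 0.2007 0.063 ] [0.5807 0.2004 0.079 ]
c1 [0.4694 0.3064 0.032 ]
c2 [0.455  0.0085 0.032 ]
c3 [ 0.705  -0.0072  0.032 ]
c4 [0.7096 0.2954 0.032 ]
post top [0.5722 0.0387 0.086 ]
postbase [0.5779 0.0407 0.041 ]
collar [0.5823 0.2013 0.045 ]
[ 86  83  86  76  51  59 131 137 132 137 138 138 134 130 131 136 131 126
 127 131 128 110 109 107 104 108 108 104 108 107  93  57  47  85 130 134
 136 138 134 129 131 132 129 130 132 122 105 106 107 103]
[111 120 122 124 122 119 116 114 120 121 116 118 112 113 109 104 106 105
 112 113 115 110 107 102  81  72  92 123 129 131 130 128 133 133 131 131
 136 140 137 130 130 134 127 118 116]
```

View pics/z2.png

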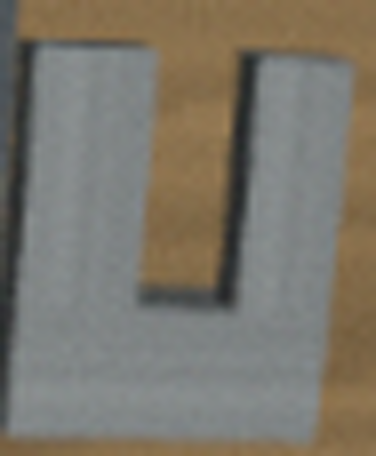

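>>> arm_command([
  [-1,0.03,0.03,0.06,0],
  [-1,0.03,0.03,0.12,0],
  [-1,0.03,0.03,0.2,0],
  [-1,0.03,0.03,0.3,0],
  [-1,0.03,0.03,0.4,0],
  [-1,0.03,0.03,0.5,0],
  [-1,0.03,0.03,0.6,0],
  [-1,0.03,0.03,0.7,0],
  [-1,0.03,0.03,0.76,0],
  [-1,0.03,0.03,0.8,0],
])

```text
clock: 4.37
eef_pos: [0.5811, 0.2044, 0.1094]
tool_rot: [-180.0, -0.1, 178.5]
ft_force: [0.4, -0.6, 0.3]
finger_gap: 0.0851
finger_force: 0.0
```

```bash
python3 - <<'E'
from h import *
c=dict(np.load('w1.npz'))
print('notch end',fz(c,401.4,186.2,.041),'open',fz(c,402.5,154,.041))
c=snap('wrist','w2.png');im=c['img']
m=(im.max(2)<45).astype(np.uint8);m2=np.zeros_like(m);m2[100:330,230:330]=m[100:330,230:330]
n,l,st,ce=cv2.connectedComponentsWithStats(m2)
for i in range(1,n):
  if st[i,4]>100: print('knob',ce[i],st[i],fz(c,*ce[i],.063),fz(c,*ce[i],.079))
s=env.get_state();print(s['clock'],s['eef_pos'],s['tool_rot'],s['ft_force'])
E
```

```text
notch end [0.5969 0.3264 0.041 ] open [0.5611 0.3259 0.041 ]
knob [273.97379913 239.31586608] [ 256  215   36   49 1374] [0.5847 0.2006 0.063 ] [0.5782 0.2011 0.079 ]
4.4167 [0.58109679 0.20407937 0.10903683] [-1.79950405e+02 -1.64363991e-01  1.78487544e+02] [-1.03937691 -0.80074957 -0.57511978]
```

View pics/w2.png

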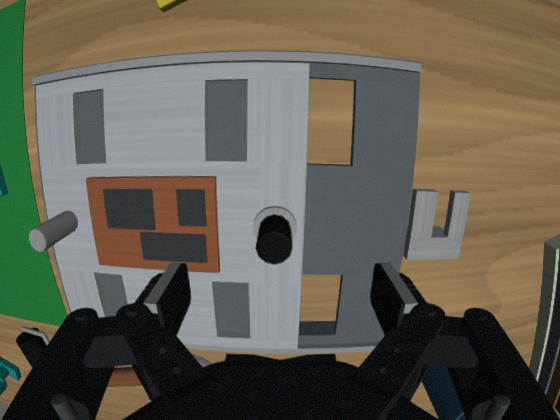

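The knob sits between the fingers at (274,239), 3 mm off centre. I'll correct, descend and grip.

>>> arm_command([
  [-1,-0.02,-0.023,0.06,0],
  [-1,-0.02,-0.023,0.14,0],
  [-1,-0.02,-0.023,0.22,0],
  [-1,-0.02,-0.023,0.3,0],
  [-1,-0.02,-0.023,0.36,0],
  [-1,-0.02,-0.023,0.4,0],
  [-1,-0.02,-0.023,0.4,0],
  [0.4,-0.02,-0.023,0.4,0],
  [1,-0.02,-0.023,0.4,0],
  [1,-0.02,-0.023,0.4,0],
], squeeze=40)

```text
clock: 5.25
eef_pos: [0.5862, 0.2002, 0.052]
tool_rot: [180.0, 0.1, 178.4]
ft_force: [-0.3, 0.9, -0.5]
finger_gap: 0.0515
finger_force: 0.0
```

>>> arm_command([
  [1,0,0,0,0],
  [1,0,0,0,0],
  [1,0,0,0,0],
  [1,0,0,0,0],
  [1,0,0,0,0],
  [1,0,0,0,0],
  [1,0,0,0,0],
  [1,0,0,0,0],
  [1,0,0,0,0],
  [1,0,0,0,0],
])

```text
clock: 6.08
eef_pos: [0.586, 0.2002, 0.0518]
tool_rot: [180.0, 0.0, 178.4]
ft_force: [-1.0, 0.0, 6.5]
finger_gap: 0.0211
finger_force: 39.0
```

>>> arm_command([
  [1,0,0,-0.03,0],
  [1,0,0,-0.06,0],
  [1,0,0,-0.1,0],
  [1,0,0,-0.14,0],
  [1,0,0,-0.18,0],
  [1,0,0,-0.22,0],
  [1,0,0,-0.26,0],
  [1,0,0,-0.3,0],
  [1,0,0,-0.33,0],
  [1,0,0,-0.33,0],
])

```text
clock: 6.92
eef_pos: [0.5863, 0.2003, 0.102]
tool_rot: [180.0, 0.1, 178.4]
ft_force: [0.3, 0.7, 0.1]
finger_gap: 0.0206
finger_force: 39.1
```

>>> arm_command([
  [1,0.04,0.08,0,0],
  [1,0.08,0.16,0,0],
  [1,0.12,0.25,0,0],
  [1,0.17,0.35,0,0],
  [1,0.22,0.45,0,0],
  [1,0.27,0.56,0,0],
  [1,0.32,0.67,0,0],
  [1,0.36,0.76,0,0],
  [1,0.4,0.826,0,0],
  [1,0.4,0.826,0,0],
])

```text
clock: 7.75
eef_pos: [0.5266, 0.3296, 0.1005]
tool_rot: [179.9, -0.1, 178.7]
ft_force: [-0.8, 1.2, -0.4]
finger_gap: 0.021
finger_force: 39.1
```

```bash
python3 - <<'E'
from h import *
c=snap('wrist','w3.png');np.savez('w3.npz',**c);im=c['img']
s=env.get_state();print(s['clock'],s['eef_pos'],s['tool_rot'],s['ft_force'],s['finger_gap'])
E
```

```text
7.8 [0.52781363 0.32739485 0.10056762] [ 1.79984356e+02 -4.22506289e-02  1.78583238e+02] [ 0.46130426 -0.22682925 -0.56324253] 0.021098134901357375
```

View pics/w3.png

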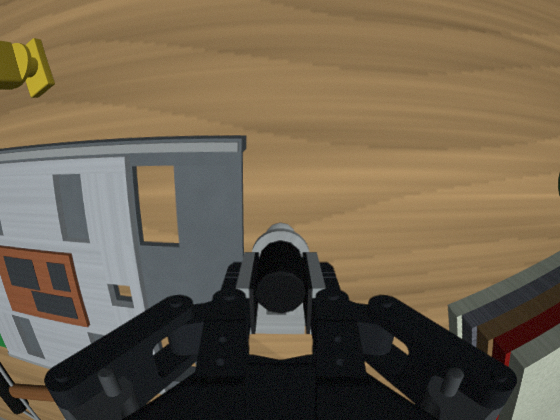

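The pin is held upright, with the collar around (280,243). The fork is partly hidden below, around (258-305, 325). I'll check its lateral offset against the frame edge.

```bash
python3 - <<'E'
from h import *
a=dict(np.load('w1.npz'));c=dict(np.load('w3.npz'));g=cv2.cvtColor(c['img'],cv2.COLOR_RGB2GRAY);ga=cv2.cvtColor(a['img'],cv2.COLOR_RGB2GRAY)
print(ga[120,370:390],ga[175,368:382],ga[230,360:380])
for r in (160,200,230,250): print(r,g[r,232:252])
for r in (232,240,312,318,326): print(r,g[r,246:316])
s=env.get_state();print(s['eef_pos'])
E
```

```text
[ 84  88  86  84  87  87  87  83  82  87  86  97 109 116 115 118 115 117
 115 118] [ 85  86  90  83  85  86  82  86  83  86  76  51  59 131] [ 89  88  88  86  88  86  86  86  83  84  85  87  86 109 118 118 123 122
 126 126]
160 [ 93  98  97  99  96  99  95  97  96  80  75 123 130 130 124 128 128 129
 130 128]
200 [ 97  95  97  96  97  99  95  98  94  89  74 116 136 135 138 134 138 135
 136 134]
230 [ 95  91  94  98  95  94  98  98  95  92  71  81 123 130 129 129 130 129
 128 130]
250 [ 95  97  96  97  96  91  96  98  95  95  84  64 123 131 127 126 127 127
 128 130]
232 [131 130 130 131 131 132 128 131 130 131 130 131 130 132 131 137 132 130
 125 100  77  66  72  76  88 117 136 135 139 140 143 144 142 140 143 141
 141 141 144 141 137 136 137 126 113 100  94  86  96 109 123 134 134 133
 135 131 133 133 135 137 132 135 131 133 133 134 132 132 137 133]
240 [141 142 143 143 142 141 143 142 144 136 101  79 114 144 152 150 149 149
 154 149 150 146 145 144 146 149 149 148 148 141 135 112  89  75  73  78
  96 118 130 152 147 151 149 147 143 148 147 150 151 153 154 154 156 152
 154 148 136 117
[... 251 characters left out ...]
8 147 141 145 149 148
 148 143 147 134  47   2  12  25  39  35  37  28  18  16   3  17]
318 [ 18  17  23  14  28  31  33  37  18  20  74 127 145 142 146 146 147 144
 145 145 148 146 144 143 145 144 144 143 143 145 144 141 144 141 145 145
 146 142 145 144 143 140 147 142 145 144 145 145 144 144 139 142 141 142
 140 144 144 136  96  22  18  30  34  39  33  18  15   6  20  17]
326 [ 17  25  13   5  22  33  38  36  28  53 127 154 154 156 155 153 149 154
 154 154 154 150 156 152 152 154 151 154 153 151 153 155 150 152 151 150
 149 152 153 151 149 153 150 151 149 152 147 151 149 151 149 148 149 148
 151 150 149 152 137  88  36  33  35  41  37  16   9  17  19   9]
[0.52781363 0.32739485 0.10056762]
```

```bash
python3 - <<'E'
from h import *
c=dict(np.load('w3.npz'));g=cv2.cvtColor(c['img'],cv2.COLOR_RGB2GRAY)
for r in (313,314,315,316): print(r,g[r,260:295])
print('knob cols',[ (r,250+np.where(g[r,250:312]<60)[0][[0,-1]]) for r in (232,262,275,300)])
print('knob',fz(c,280.3,275,.12),'collar',fz(c,280.5,240,.094)); print('notch',fz(c,277,314,.041))
print('foot',fz(c,280.5,232,.062))
print('cam',-c['R'].T@c['t'],c['R'])
for p in((241.5,160),(243,250)): print(fz(c,*p,.032))
a=dict(np.load('w1.npz'))
for p in((381,120),(378,175),(373,230)): print(fz(a,*p,.032))
E
```

```text
313 [146 143 141 143 143 143 109  87  80  85  82  83  78  84  79  81  74  73
  64  65  58  55  59  66  65  80 122 147 148 150 152 153 152 152 149]
314 [145 145 144 143 144 146 129 109 103 105 102 104 105 104 104 106 102  95
  92  95  93  94  93  95  91  98 128 145 147 149 151 152 151 153 149]
315 [146 144 146 145 148 146 143 141 141 139 142 139 137 139 135 136 137 131
 133 137 133 136 136 136 133 136 138 145 147 143 146 143 147 145 144]
316 [145 142 146 145 146 143 145 147 148 145 145 145 148 143 146 144 146 146
 142 147 146 146 144 144 142 145 145 148 143 143 146 145 145 143 146]Traceback (most recent call last):
  File "<stdin>", line 4, in <module>
IndexError: index 0 is out of bounds for axis 0 with size 0
```

```bash
python3 - <<'E'
from h import *
c=dict(np.load('w3.npz'))
print('knob',fz(c,280.3,275,.12),'collar',fz(c,280.5,240,.094)); print('notch',fz(c,276,314.5,.041))
print('foot',fz(c,280.5,232,.062))
print('cam',-c['R'].T@c['t'])
for p in((241.5,160),(243,250)): print(fz(c,*p,.032))
E
```

```text
knob [0.5201 0.33   0.12  ] collar [0.5144 0.3303 0.094 ]
notch [0.5974 0.3251 0.041 ]
foot [0.5224 0.3302 0.062 ]
cam [0.45261736 0.33121025 0.24417888]
[0.4827 0.3055 0.032 ]
[0.5471 0.3029 0.032 ]
```

>>> arm_command([
  [1,0,0,0.03,0],
  [1,0,0,0.06,0],
  [1,0,0,0.1,0],
  [1,0,0,0.14,0],
  [1,0,0,0.18,0],
  [1,0,0,0.22,0],
  [1,0,0,0.25,0],
  [1,0,0,0.28,0],
  [1,0,0,0.285,0],
  [1,0,0,0.285,0],
])

```text
clock: 8.63
eef_pos: [0.529, 0.3255, 0.0577]
tool_rot: [-180.0, -0.0, 178.4]
ft_force: [1.1, -1.1, -0.8]
finger_gap: 0.0211
finger_force: 39.2
```

```bash
python3 - <<'E'
from h import *
c=snap('side','s2.png');cv2.imwrite('pics/s2z.png',cv2.resize(c['img'][270:390,200:360],None,fx=5,fy=5,interpolation=cv2.INTER_CUBIC)[:,:,::-1])
s=env.get_state();print(s['clock'],s['eef_pos'],s['tool_rot'],s['ft_force'],s['finger_gap'])
c=snap('wrist');np.savez('w4.npz',**c);g=cv2.cvtColor(c['img'],cv2.COLOR_RGB2GRAY)
for r in range(330,362,4): print(r,g[r,256:306:2])
E
```

```text
8.6833 [0.5291754  0.32560808 0.05803315] [ 1.79999170e+02 -9.04855274e-04  1.78404712e+02] [ 0.10448668 -0.32509403 -0.48208038] 0.02078575122668686
330 [145 147 153 148 148 146 148 127  87  84  88  89  90  87  87  88  88  90
  91  76 149 152 154 153 154]
334 [147 149 153 144 145 143 145 124  86  83  87  86  84  86  84  86  85  85
  86  75 150 150 154 155 150]
338 [149 146 152 145 144 147 147 127  81  82  81  84  83  82  83  82  83  86
  80  80 149 145 153 154 152]
342 [148 147 150 148 144 145 150 128  80  84  86  87  84  85  82  85  84  83
  79  94 149 151 154 155 149]
346 [145 145 150 144 145 143 149 126  82  84  82  84  86  83  82  81  80  84
  82 105 150 152 156 151 150]
350 [146 147 148 145 146 145 148 148 149 150 145 146 147 147 148 144 146 147
 145 145 145 145 148 146 147]
354 [130 145 146 150 149 150 148 146 146 147 145 145 144 144 145 145 145 144
 143 144 145 147 145 146 141]
358 [ 12  17  14  18  12   4  24  45  63 107 131 140 144 138 137 109  79  48
  23  15  16  16  22  12  20]
```

View pics/s2z.png

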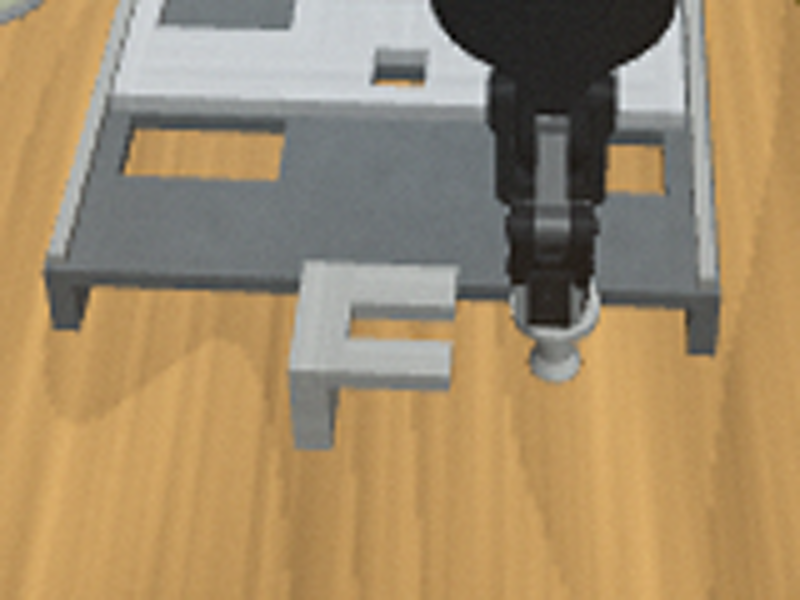

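The pin hangs beside the fork opening at roughly the right height. I'll check the lateral fit.

```bash
python3 - <<'E'
from h import *
c=dict(np.load('w4.npz'));g=cv2.cvtColor(c['img'],cv2.COLOR_RGB2GRAY)
print('notch',fz(c,282,348.5,.041),fz(c,282.5,330,.041),fz(c,270.5,340,.041),fz(c,294.3,340,.041),'cam',(-c['R'].T@c['t']).round(4))
for r in (236,240,244): print(r,g[r,248:312])
for p in((280.3,240),(280.5,240)): print(fz(c,*p,.051))
E
```

```text
notch [0.5974 0.3251 0.041 ] [0.5818 0.3258 0.041 ] [0.5899 0.318  0.041 ] [0.5903 0.333  0.041 ] cam [0.455  0.3278 0.2016]
236 [132 127 126 131 130 129 129 129 130 129 126 104  80  72  88 119 148 157
 154 152 154 151 148 151 150 150 148 146 148 147 145 148 147 149 147 149
 148 150 151 152 158 152 149 147 145 148 149 151 148 142 125 102 106 118
 126 125 127 129 127 124 128 128 129 129]
240 [126 125 124 130 128 127 128 121  96  81 116 149 156 155 156 154 154 154
 151 151 149 147 147 149 152 154 146 146 130  96  91  69  75  80  98 122
 134 151 154 152 150 149 151 148 148 152 152 159 157 159 156 155 159 152
 137 115 105 119 130 126 130 127 126 130]
244 [130 127 130 131 130 120  97 130 153 151 151 155 156 152 154 151 153 150
 143 107  48  13  11   5  11   4   6   1  17  10  17  11  15  11  17  11
  16  12  17   7   8  15   2  23  70 124 159 159 156 158 154 152 153 151
 152 149 150 137 125 128 142 142 142 142]
[0.5172 0.3262 0.051 ]
[0.5172 0.3263 0.051 ]
```

>>> arm_command([
  [1,-0.02,0.007,0,0],
  [1,-0.06,0.007,0,0],
  [1,-0.11,0.007,0,0],
  [1,-0.16,0.007,0,0],
  [1,-0.21,0.007,0,0],
  [1,-0.26,0.007,0,0],
  [1,-0.31,0.007,0,0],
  [1,-0.35,0.007,0,0],
  [1,-0.38,0.007,0,0],
  [1,-0.39,0.007,0,0],
])

```text
clock: 9.57
eef_pos: [0.5886, 0.3247, 0.058]
tool_rot: [-180.0, 0.0, 178.4]
ft_force: [-0.2, 0.2, -1.1]
finger_gap: 0.0206
finger_force: 39.2
```

>>> arm_command([
  [1,-0.005,0,0,0],
  [1,-0.01,0,0,0],
  [1,-0.015,0,0,0],
  [1,-0.02,0,0,0],
  [1,-0.02,0,0,0],
  [1,-0.02,0,0,0],
  [1,-0.02,0,0,0],
  [1,-0.02,0,0,0],
  [1,-0.02,0,0,0],
  [1,-0.02,0,0,0],
])

```text
clock: 10.4
eef_pos: [0.5906, 0.3249, 0.0581]
tool_rot: [180.0, 0.0, 178.4]
ft_force: [-0.4, -0.7, -0.5]
finger_gap: 0.0205
finger_force: 39.2
```

```bash
python3 - <<'E'
from h import *
c=snap('wrist');np.savez('w5.npz',**c);a=c['img'][190:380,200:360]
s=env.get_state();print(s['clock'],s['eef_pos'],s['tool_rot'],s['ft_force'],s['finger_gap'])
b=snap('side')['img'][280:370,220:330]
o=np.zeros((570,800,3),np.uint8);o[:570,:480]=cv2.resize(a,(480,570));o[:262,480:]=cv2.resize(b,(320,262));cv2.imwrite('pics/z5.png',o[:,:,::-1])
E
```

```text
10.45 [0.5906329  0.32489218 0.05808642] [1.79999565e+02 7.03121034e-04 1.78405911e+02] [-0.86233231  0.92616821 -1.45527981] 0.02083544084003733
```

View pics/z5.png

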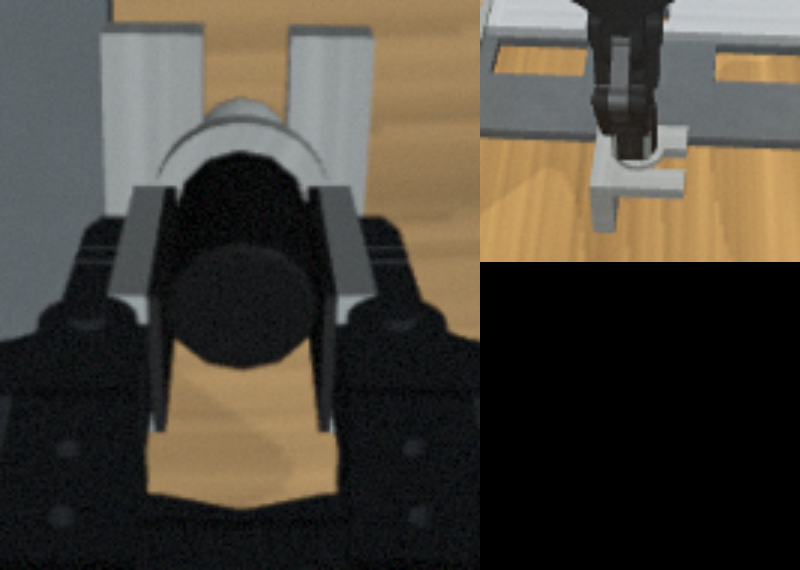

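The pin is in the notch with its collar above the plate. I'll seat it at the closed end, lower it and release.

>>> arm_command([
  [1,-0.005,0,0,0],
  [1,-0.01,0,0,0],
  [1,-0.015,0,0,0],
  [1,-0.015,0,0.01,0],
  [1,-0.015,0,0.02,0],
  [1,-0.015,0,0.03,0],
  [1,-0.015,0,0.037,0],
  [1,-0.015,0,0.041,0],
  [1,-0.015,0,0.041,0],
  [1,-0.015,0,0.041,0],
])

```text
clock: 11.33
eef_pos: [0.5929, 0.3248, 0.052]
tool_rot: [-180.0, 0.0, 178.4]
ft_force: [0.3, -1.1, 0.7]
finger_gap: 0.021
finger_force: 39.3
```

>>> arm_command([
  [0.4,0,0,0,0],
  [0.2,0,0,0,0],
  [0,0,0,0,0],
  [-0.4,0,0,0,0],
  [-0.4,0,0,0,0],
  [-0.4,0,0,0,0],
  [-0.4,0,0,-0.05,0],
  [-0.4,0,0,-0.15,0],
  [-0.4,0,0,-0.3,0],
  [-0.4,0,0,-0.4,0],
])

```text
clock: 12.17
eef_pos: [0.5933, 0.3251, 0.114]
tool_rot: [180.0, 0.1, 178.4]
ft_force: [0.6, 0.4, 0.5]
finger_gap: 0.0595
finger_force: 0.0
```

>>> arm_command([
  [-1,0,-0.08,-0.06,0],
  [-1,0,-0.16,-0.1,0],
  [-1,0.01,-0.25,-0.15,0],
  [-1,0.01,-0.35,-0.2,0],
  [-1,0.02,-0.46,-0.25,0],
  [-1,0.03,-0.58,-0.3,0],
  [-1,0.03,-0.68,-0.35,0],
  [-1,0.03,-0.78,-0.4,0],
  [-1,0.03,-0.86,-0.4,0],
  [-1,0.03,-0.9,-0.4,0],
])

```text
clock: 13.0
eef_pos: [0.5851, 0.1873, 0.1725]
tool_rot: [-180.0, 0.1, 178.3]
ft_force: [0.8, 0.4, 0.0]
finger_gap: 0.0856
finger_force: 0.0
```

```bash
python3 - <<'E'
from h import *
c=snap('wrist','w6.png');np.savez('w6.npz',**c)
s=env.get_state();print(s['clock'],s['eef_pos'],s['tool_rot'],s['ft_force'],s['finger_gap'])
E
```

```text
13.05 [0.58487841 0.18686903 0.17205533] [-1.79945332e+02  1.41557503e-02  1.78245380e+02] [ 0.14082861 -2.0649454  -0.48731621] 0.0852653732977607
```

View pics/w6.png

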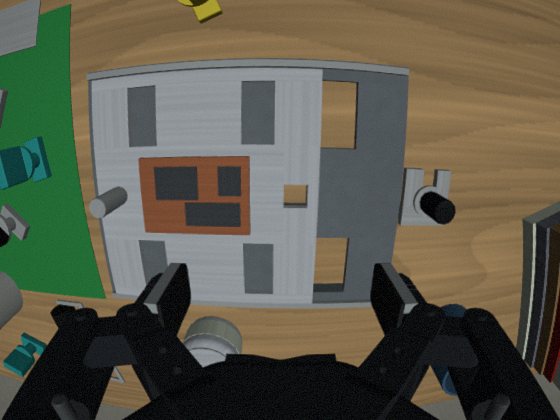

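The pin is parked in the notch at (437,207). Next I'll grip the bed post.

>>> arm_command([
  [-1,0,-0.06,0,0],
  [-1,0,-0.14,0,0],
  [-1,0,-0.25,0,0],
  [-1,0,-0.37,0,0],
  [-1,0,-0.5,0,0],
  [-1,0.01,-0.63,0,0],
  [-1,0.01,-0.76,0,0],
  [-1,0.01,-0.88,0,0],
  [-1,0.01,-0.97,0,0],
  [-1,0.01,-0.99,0,0],
])

```text
clock: 13.88
eef_pos: [0.5788, 0.0384, 0.1717]
tool_rot: [-179.9, -0.0, 178.2]
ft_force: [-0.7, -0.1, -0.2]
finger_gap: 0.0853
finger_force: 0.0
```

>>> arm_command([
  [-1,0,0,0.05,0],
  [-1,0,0,0.12,0],
  [-1,0,0,0.2,0],
  [-1,0,0,0.29,0],
  [-1,0,0,0.38,0],
  [-1,0,0,0.47,0],
  [-1,0,0,0.55,0],
  [-1,0,0,0.6,0],
  [-1,0,0,0.6,0],
  [-1,0,0,0.6,0],
])

```text
clock: 14.72
eef_pos: [0.5786, 0.0425, 0.0812]
tool_rot: [180.0, -0.1, 178.5]
ft_force: [0.3, -0.9, -0.7]
finger_gap: 0.0854
finger_force: 0.0
```

```bash
python3 - <<'E'
from h import *
c=snap('wrist','w7.png');np.savez('w7.npz',**c)
s=env.get_state();print(s['clock'],s['eef_pos'],s['tool_rot'],s['ft_force'],s['finger_gap'])
E
```

```text
14.7667 [0.57910646 0.04229699 0.08190954] [ 1.79988292e+02 -3.22513933e-03  1.78453380e+02] [-0.03643979  0.34312349  0.15801617] 0.0853592316103802
```

View pics/w7.png

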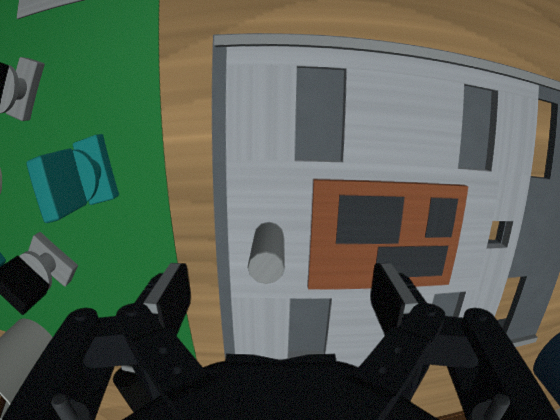

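The post sits between the fingers, with its top at (267,268). I'll descend and grip it.

>>> arm_command([
  [-1,0,-0.01,0.03,0],
  [-1,0,-0.02,0.08,0],
  [-1,0,-0.027,0.13,0],
  [-1,0,-0.027,0.17,0],
  [-1,0,-0.027,0.2,0],
  [-1,0,-0.027,0.2,0],
  [0,0,-0.027,0.2,0],
  [0.6,0,-0.027,0.2,0],
  [1,0,-0.027,0.2,0],
  [1,0,-0.027,0.2,0],
])

```text
clock: 15.6
eef_pos: [0.5791, 0.0376, 0.0522]
tool_rot: [180.0, 0.0, 178.4]
ft_force: [-0.3, 0.1, 0.3]
finger_gap: 0.0387
finger_force: 0.0
```

>>> arm_command([
  [1,0,0,0,0],
  [1,0,0,0,0],
  [1,0,0,0,0],
  [1,0,0,0,0],
  [1,0,0,0,0],
  [1,0,0,0,0],
  [1,0,0,0,0],
  [1,0,0,0,0],
  [1,0,0,0,0],
  [1,0,0,0,0],
])

```text
clock: 16.43
eef_pos: [0.5791, 0.0373, 0.0523]
tool_rot: [-180.0, 0.0, 178.4]
ft_force: [-1.5, -1.6, 5.8]
finger_gap: 0.0173
finger_force: 38.9
```

>>> arm_command([
  [1,0,0.03,0,0],
  [1,0,0.07,0,0],
  [1,0,0.12,0,0],
  [1,0,0.17,0,0],
  [1,0,0.22,0,0],
  [1,0,0.28,0,0],
  [1,0,0.33,0,0],
  [1,0,0.38,0,0],
  [1,0,0.42,0,0],
  [1,0,0.44,0,0],
])

```text
clock: 17.27
eef_pos: [0.5821, 0.1048, 0.0523]
tool_rot: [180.0, 0.2, 178.5]
ft_force: [3.9, -4.3, 3.2]
finger_gap: 0.017
finger_force: 39.0
```

>>> arm_command([
  [1,0,0.005,0,0],
  [1,0,0.01,0,0],
  [1,0,0.015,0,0],
  [1,0,0.02,0,0],
  [1,0,0.025,0,0],
  [1,0,0.027,0,0],
  [1,0,0.03,0,0],
  [1,0,0.033,0,0],
  [1,0,0.033,0,0],
  [1,0,0.033,0,0],
])

```text
clock: 18.1
eef_pos: [0.5821, 0.1055, 0.0523]
tool_rot: [-179.8, 0.1, 178.3]
ft_force: [3.5, -13.2, 5.4]
finger_gap: 0.0169
finger_force: 39.6
```

>>> arm_command([
  [1,0,0.005,0,0],
  [1,0,0.01,0,0],
  [1,0,0.013,0,0],
  [1,0,0.013,0,0],
  [1,0,0.013,0,0],
  [1,0,0.013,0,0],
  [1,0,0.013,0,0],
  [1,0,0.013,0,0],
  [1,0,0.013,0,0],
  [1,0,0.013,0,0],
])

```text
clock: 18.93
eef_pos: [0.5821, 0.1055, 0.0523]
tool_rot: [-179.7, 0.1, 178.2]
ft_force: [3.9, -17.1, 7.1]
finger_gap: 0.0165
finger_force: 40.0
```

The bed is home: the force rose without any motion, after 68 mm of travel. I'll relax, release, and go to the first key.

>>> arm_command([
  [1,0,-0.01,0,0],
  [1,0,-0.02,0,0],
  [0.7,0,-0.02,0,0],
  [0.4,0,-0.02,0,0],
  [0,0,-0.02,0,0],
  [-0.3,0,-0.02,0,0],
  [-0.3,0,-0.02,0,0],
  [-0.3,0,-0.02,-0.05,0],
  [-0.3,0,-0.02,-0.15,0],
  [-0.3,0,-0.02,-0.25,0],
])

```text
clock: 19.77
eef_pos: [0.5803, 0.1078, 0.0898]
tool_rot: [-180.0, -0.1, 178.4]
ft_force: [0.6, 0.0, 0.3]
finger_gap: 0.0554
finger_force: 0.0
```

>>> arm_command([
  [-0.3,0,0,-0.08,0],
  [-0.5,0,0,-0.16,0],
  [-1,0,-0.05,-0.25,0],
  [-1,-0.02,-0.12,-0.34,0],
  [-1,-0.05,-0.25,-0.42,0],
  [-1,-0.07,-0.38,-0.5,0],
  [-1,-0.1,-0.52,-0.58,0],
  [-1,-0.12,-0.66,-0.64,0],
  [-1,-0.13,-0.8,-0.68,0],
  [-1,-0.13,-0.9,-0.7,0],
])

```text
clock: 20.6
eef_pos: [0.5971, -0.0302, 0.1961]
tool_rot: [-180.0, 0.1, 178.3]
ft_force: [0.6, 0.2, -0.0]
finger_gap: 0.0856
finger_force: 0.0
```

```bash
python3 - <<'E'
from h import *
c=snap('wrist','w8.png');np.savez('w8.npz',**c);t=snap('top','t8.png');np.savez('t8.npz',**t)
s=env.get_state();print(s['clock'],s['eef_pos'],s['tool_rot'],s['qpos'],s['ft_force'],s['finger_gap'])
o=np.zeros((600,800,3),np.uint8);o[:420,:560]=c['img'];o[420:,:]=cv2.resize(t['img'][150:290,:],(720,180)) if 0 else 0
o[420:600,:400]=cv2.resize(t['img'][150:312,100:460],(400,180));cv2.imwrite('pics/z8.png',o[:,:,::-1])
E
```

```text
20.7 [ 0.59679883 -0.03166184  0.19578672] [-1.79920986e+02  1.03869427e-01  1.78142949e+02] [-10.33314468  24.09731727  11.50374351  97.53769329  -5.36620867
  58.80515882  91.11155562] [-0.61708825 -0.53099118 -0.61115497] 0.08508174486342432
```

View pics/z8.png

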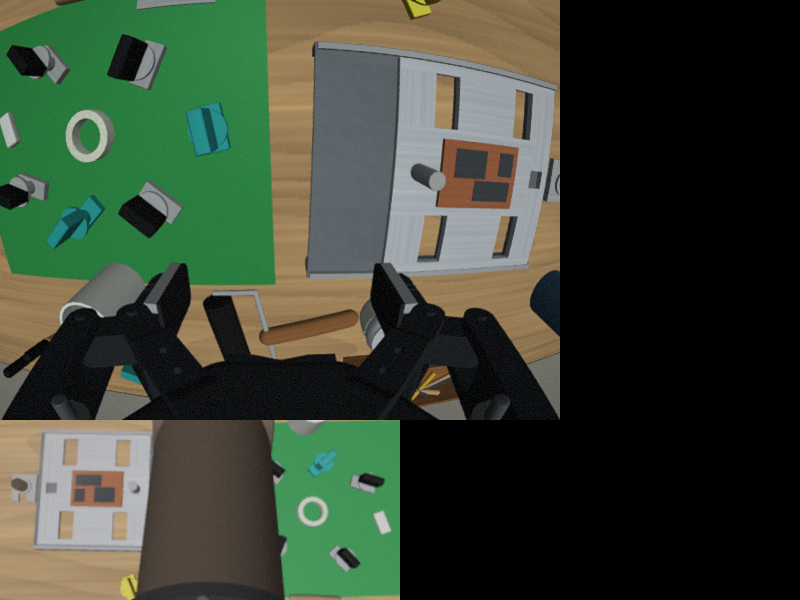

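The slots now show the table through them, so the bed is home. Key 1's grip is near (145,212) at a world angle of about 52°. I'll go above it.

>>> arm_command([
  [-1,-0.01,-0.06,0,0.07],
  [-1,-0.03,-0.14,0,0.14],
  [-1,-0.05,-0.25,0,0.21],
  [-1,-0.07,-0.37,0,0.28],
  [-1,-0.09,-0.5,0,0.35],
  [-1,-0.1,-0.62,0,0.42],
  [-1,-0.12,-0.74,0,0.49],
  [-1,-0.13,-0.82,0,0.56],
  [-1,-0.14,-0.885,0,0.63],
  [-1,-0.14,-0.885,0,0.7],
])

```text
clock: 21.53
eef_pos: [0.6138, -0.1627, 0.1945]
tool_rot: [-180.0, 0.0, 115.0]
ft_force: [-0.8, -0.2, 0.1]
finger_gap: 0.0854
finger_force: 0.0
```

>>> arm_command([
  [-1,0,0,0.03,0.07],
  [-1,0,0,0.06,0.14],
  [-1,0,0,0.1,0.21],
  [-1,0,0,0.13,0.28],
  [-1,0,0,0.16,0.35],
  [-1,0,0,0.2,0.42],
  [-1,0,0,0.23,0.49],
  [-1,0,0,0.26,0.56],
  [-1,0,0,0.3,0.63],
  [-1,0,0,0.3,0.7],
])

```text
clock: 22.37
eef_pos: [0.6136, -0.1592, 0.1482]
tool_rot: [-179.9, -0.0, 52.2]
ft_force: [-0.5, 0.4, -0.6]
finger_gap: 0.0849
finger_force: 0.0
```

```bash
cat >> h.py <<'E'
def key(c,guess,dbg=True):
    """black grip nearest to guess (xy); returns silhouette polygon on z=.073"""
    im=c['img'];u,v=fproj(c,[guess[0],guess[1],.06])
    m=(im.max(2)<48).astype(np.uint8);m[330:]=0
    n,l,st,ce=cv2.connectedComponentsWithStats(m,connectivity=4)
    ok=[i for i in range(1,n) if 150<st[i,4]<9000]
    i=min(ok,key=lambda i:np.hypot(ce[i][0]-u,ce[i][1]-v))
    q=cv2.findContours((l==i).astype(np.uint8),cv2.RETR_EXTERNAL,cv2.CHAIN_APPROX_NONE)[0][0]
    p=cv2.approxPolyDP(q,2.5,True)[:,0].astype(float)
    w=np.array([fz(c,*a,.073)[:2] for a in p]);e=np.roll(w,-1,0)-w
    if dbg:
        print('pred',np.round((u,v)),'blob',st[i],ce[i].round())
        for a,b,d in zip(p,w,e): print(a,b,'len %.4f ang %.1f'%(np.hypot(*d),np.degrees(np.arctan2(d[1],d[0]))%180))
    return w
def st():
    s=env.get_state();print(s['clock'],s['eef_pos'].round(4),s['tool_rot'].round(2),'q7',s['qpos'][6].round(),s['ft_force'].round(1),s['finger_gap'].round(4));return s
E
python3 - <<'E'
from h import *
c=snap('wrist','w9.png');np.savez('w9.npz',**c);st();key(c,(.614,-.165))
E
```

```text
Traceback (most recent call last):
  File "h.py", line 40, in st
    s=env.get_state();print(s['clock'],s['eef_pos'].round(4),s['tool_rot'].round(2),'q7',s['qpos'][6].round(),s['ft_force'].round(1),s['finger_gap'].round(4));return s
                                                                                                                                     ^^^^^^^^^^^^^^^^^^^^^
AttributeError: 'float' object has no attribute 'round'
```

```bash
sed -i "s/,s\['finger_gap'\].round(4))/,round(float(s['finger_gap']),4))/" h.py
python3 - <<'E'
from h import *
c=dict(np.load('w9.npz'));st();key(c,(.614,-.165))
cv2.imwrite('pics/w9.png',c['img'][:,:,::-1])
E
```

```text
22.4167 [ 0.6138 -0.159   0.1484] [-1.7987e+02 -2.0000e-02  5.1760e+01] q7 -3.0 [ 0.3  1.1 -0.7] 0.0857
pred [286. 219.] blob [ 274  189   21   63 1103] [284. 220.]
[279. 189.] [ 0.6263 -0.1409] len 0.0461 ang 48.4
[275. 250.] [ 0.5957 -0.1754] len 0.0111 ang 138.3
[290. 251.] [ 0.604  -0.1828] len 0.0454 ang 50.1
[293. 191.] [ 0.6331 -0.148 ] len 0.0098 ang 133.8
```

```bash
cat >> h.py <<'E'
def kc(c,guess,yaw):
    """grip centre from silhouette when the tool x is along the bar: far end at z .073, near end at z .037"""
    w=key(c,guess,0);return w
def both(c,guess):
    im=c['img'];u,v=fproj(c,[guess[0],guess[1],.06])
    m=(im.max(2)<60).astype(np.uint8);m[330:]=0
    n,l,s_,ce=cv2.connectedComponentsWithStats(m,connectivity=4)
    ok=[i for i in range(1,n) if 150<s_[i,4]<9000]
    i=min(ok,key=lambda i:np.hypot(ce[i][0]-u,ce[i][1]-v));ys,xs=np.where(l==i)
    def cx(r): return xs[abs(ys-r)<=1].mean()
    a,b=ys.min(),ys.max();far=fz(c,cx(b-2),b+.5,.073)[:2];near=fz(c,cx(a+2),a-.5,.037)[:2];d=near-far
    print('blob',s_[i],'far',far,'near',near,'len',np.hypot(*d).round(4),'ang',np.degrees(np.arctan2(*d[::-1])).round(1),'ctr',((far+near)/2).round(4))
    return (far+near)/2
E
python3 - <<'E'
from h import *
c=dict(np.load('w9.npz'));both(c,(.614,-.165))
E
```

```text
blob [ 274  189   21   63 1141] far [ 0.5995 -0.1798] near [ 0.6248 -0.1501] len 0.039 ang 49.6 ctr [ 0.6122 -0.1649]
```

>>> arm_command([
  [-0.3,-0.034,0.016,0.06,0.02],
  [-0.3,-0.034,0.016,0.14,0.02],
  [-0.3,-0.034,0.016,0.23,0.02],
  [-0.3,-0.034,0.016,0.33,0.02],
  [-0.3,-0.034,0.016,0.43,0.02],
  [-0.3,-0.034,0.016,0.53,0.02],
  [-0.3,-0.034,0.016,0.62,0.02],
  [-0.3,-0.034,0.016,0.68,0.02],
  [-0.3,-0.034,0.016,0.71,0.02],
  [-0.3,-0.034,0.016,0.71,0.02],
])

```text
clock: 23.25
eef_pos: [0.612, -0.1667, 0.0416]
tool_rot: [-179.9, 0.0, 50.6]
ft_force: [-0.2, 0.7, 0.4]
finger_gap: 0.0553
finger_force: 0.0
```

>>> arm_command([
  [0,0,0,0,0],
  [0.5,0,0,0,0],
  [1,0,0,0,0],
  [1,0,0,0,0],
  [1,0,0,0,0],
  [1,0,0,0,0],
  [1,0,0,0,0],
  [1,0,0,0,0],
  [1,0,0,0,0],
  [1,0,0,0,0],
], squeeze=60)

```text
clock: 24.08
eef_pos: [0.6131, -0.1669, 0.0436]
tool_rot: [180.0, -0.0, 50.6]
ft_force: [-0.2, 1.2, 6.8]
finger_gap: 0.0128
finger_force: 61.1
```

>>> arm_command([
  [1,0,0,-0.05,0],
  [1,0,0,-0.12,0],
  [1,0,0,-0.2,0],
  [1,0,0,-0.28,0],
  [1,0,0,-0.36,0],
  [1,0,0,-0.44,0],
  [1,0,0,-0.5,0],
  [1,0,0,-0.54,0],
  [1,0,0,-0.54,0],
  [1,0,0,-0.54,0],
])

```text
clock: 24.92
eef_pos: [0.6127, -0.1667, 0.1241]
tool_rot: [180.0, -0.0, 50.6]
ft_force: [-0.5, 0.6, -1.0]
finger_gap: 0.013
finger_force: 60.2
```

```bash
python3 - <<'E'
from h import *
c=snap('wrist','w10.png');np.savez('w10.npz',**c);st()
t=dict(np.load('t8.npz'));w=dict(np.load('w8.npz'))
# slots in the wrist view w8: wood seen through / and light-plate boundary
im=w['img'];g=cv2.cvtColor(im,cv2.COLOR_RGB2GRAY)
m=((im.min(2)>125)&(im.max(2).astype(int)-im.min(2)<40)).astype(np.uint8);m2=np.zeros_like(m);m2[45:280,390:560]=m[45:280,390:560]
cs,h=cv2.findContours(m2,cv2.RETR_CCOMP,cv2.CHAIN_APPROX_NONE)
for q,hh in zip(cs,h[0]):
    if hh[3]>=0 and cv2.contourArea(q)>200:
        p=cv2.minAreaRect(q);print(np.round(p[0]),np.round(p[1]),round(p[2]),[fz(w,*a,.041)[:2] for a in cv2.boxPoints(p)],'ctr',fz(w,*p[0],.041))
im=t['img'];m=((im.min(2)>125)&(im.max(2).astype(int)-im.min(2)<40)).astype(np.uint8);m2=np.zeros_like(m);m2[150:280,100:240]=m[150:280,100:240]
cs,h=cv2.findContours(m2,cv2.RETR_CCOMP,cv2.CHAIN_APPROX_NONE)
for q,hh in zip(cs,h[0]):
    if hh[3]>=0 and cv2.contourArea(q)>80:
        p=cv2.minAreaRect(q);print('top',np.round(p[0]),np.round(p[1]),round(p[2]),'ctr',onz(t,*p[0],.041))
E
```

```text
24.9667 [ 0.6124 -0.1665  0.1235] [-179.96    0.     50.61] q7 -3.0 [-0.7  0.2 -1.2] 0.013
[504. 237.] [18. 49.] 13 [array([0.684 , 0.2188]), array([0.6248, 0.2221]), array([0.631 , 0.2529]), array([0.693 , 0.2509])] ctr [0.6573 0.2352 0.041 ]
[432. 238.] [24. 52.] 10 [array([0.6788, 0.1145]), array([0.6207, 0.118 ]), array([0.6265, 0.1481]), array([0.6868, 0.1462])] ctr [0.6522 0.131  0.041 ]
[535. 179.] [13. 20.] 9 [array([0.5975, 0.259 ]), array([0.5738, 0.2605]), array([0.5758, 0.2853]), array([0.6003, 0.2841])] ctr [0.5868 0.2719 0.041 ]
[424. 174.] [30. 21.] 27 [array([0.5854, 0.0936]), array([0.5666, 0.1027]), array([0.5799, 0.1344]), array([0.5995, 0.125 ])] ctr [0.5828 0.1135 0.041 ]
[477. 177.] [79. 71.] 6 [array([0.6176, 0.1288]), array([0.5442, 0.1321]), array([0.5482, 0.2398]), array([0.6316, 0.2412])] ctr [0.5846 0.1798 0.041 ]
[523. 114.] [19. 52.] 4 [array([0.542 , 0.2256]), array([0.4845, 0.2283]), array([0.4816, 0.2601]), array([0.5415, 0.2575])] ctr [0.5126 0.2417 0.041 ]
[447. 101.] [26. 57.] 3 [array([0.5371, 0.1215]), array([0.4799, 0.1241]), array([0.4778, 0.1551]), array([0.5368, 0.1526])] ctr [0.5081 0.1375 0.041 ]
top [207. 245.] [14. 26.] 3 ctr [0.51021311 0.13650832 0.041     ]
top [159. 244.] [14. 26.] 0 ctr [0.51534778 0.24035388 0.041     ]
top [146. 210.] [ 9. 10.] 90 ctr [0.58902968 0.2699736  0.041     ]
top [187. 211.] [48. 34.] 1 ctr [0.58498743 0.18082183 0.041     ]
top [210. 180.] [14. 24.] 0 ctr [0.65366782 0.13097993 0.041     ]
top [163. 179.] [14. 24.] 0 ctr [0.65841499 0.23433375 0.041     ]
```

View pics/w10.png

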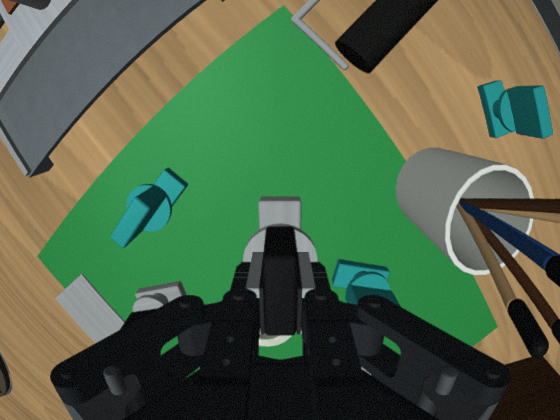

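The first key is held squarely, with its head end at (280,198). The slot centres agree between the views. I'll carry it beside slot 3, turning as I go.

>>> arm_command([
  [1,0.05,-0.03,-0.05,0],
  [1,0.11,-0.06,-0.1,0],
  [1,0.18,-0.1,-0.13,0],
  [1,0.27,-0.15,-0.13,0],
  [1,0.36,-0.2,-0.13,0],
  [1,0.45,-0.25,-0.13,0],
  [1,0.54,-0.3,-0.13,0],
  [1,0.62,-0.35,-0.13,0],
  [1,0.68,-0.39,-0.13,0],
  [1,0.726,-0.416,-0.13,0],
])

```text
clock: 25.8
eef_pos: [0.6336, -0.0409, 0.1432]
tool_rot: [-180.0, -0.0, 50.7]
ft_force: [-0.4, -0.1, -2.1]
finger_gap: 0.0129
finger_force: 60.2
```

>>> arm_command([
  [1,0.05,-0.03,0,-0.07],
  [1,0.11,-0.06,0,-0.14],
  [1,0.18,-0.1,0,-0.21],
  [1,0.27,-0.15,0,-0.28],
  [1,0.36,-0.2,0,-0.35],
  [1,0.45,-0.25,0,-0.42],
  [1,0.54,-0.3,0,-0.49],
  [1,0.62,-0.35,0,-0.56],
  [1,0.68,-0.39,0,-0.63],
  [1,0.726,-0.416,0,-0.7],
])

```text
clock: 26.63
eef_pos: [0.6544, 0.0819, 0.1433]
tool_rot: [-180.0, -0.0, 113.9]
ft_force: [0.7, -0.8, -2.4]
finger_gap: 0.0131
finger_force: 60.2
```

>>> arm_command([
  [1,0,0,0,-0.07],
  [1,0,0,0,-0.14],
  [1,0,0,0,-0.21],
  [1,0,0,0,-0.28],
  [1,0,0,0,-0.35],
  [1,0,0,0,-0.42],
  [1,0,0,0,-0.49],
  [1,0,0,0,-0.56],
  [1,0,0,0,-0.63],
  [1,0,0,0,-0.71],
])

```text
clock: 27.47
eef_pos: [0.6544, 0.0801, 0.1433]
tool_rot: [-180.0, -0.0, 177.7]
ft_force: [-0.2, -0.1, -1.9]
finger_gap: 0.0133
finger_force: 60.2
```

>>> arm_command([
  [1,0,0,0,0],
  [1,0,0,0,0],
  [1,0,0,0,0],
  [1,0,0,0,0],
  [1,0,0,0,0],
  [1,0,0,0,0],
  [1,0,0,0,0],
  [1,0,0,0,0],
  [1,0,0,0,0],
  [1,0,0,0,0],
])

```text
clock: 28.3
eef_pos: [0.6545, 0.0807, 0.1434]
tool_rot: [180.0, 0.0, 177.5]
ft_force: [-0.8, -0.0, -2.1]
finger_gap: 0.0132
finger_force: 60.1
```

```bash
cat >> h.py <<'E'
def slots(c,lo=115):
    im=c['img'];m=((im.min(2)>lo)&(im.max(2).astype(int)-im.min(2)<40)).astype(np.uint8)
    m=cv2.morphologyEx(m,cv2.MORPH_CLOSE,np.ones((2,2),np.uint8))
    cs,h=cv2.findContours(m,cv2.RETR_CCOMP,cv2.CHAIN_APPROX_NONE)
    for q,hh in zip(cs,h[0]):
        if hh[3]>=0 and cv2.contourArea(q)>250:
            w=np.array([fz(c,*a,.041)[:2] for a in q[:,0].astype(float)]).astype(np.float32)
            r=cv2.minAreaRect(w);L=sorted(r[1])
            if .018<L[0]<.045 and .04<L[1]<.08: print('slot px',np.round(cv2.minAreaRect(q)[0]),'ctr',np.round(r[0],4),'size',np.round(r[1],4),'ang',round(r[2],1))
def head(c,off=25):
    """near end of the held key's head, in the tool frame"""
    from scipy.spatial.transform import Rotation as Ro
E
python3 - <<'E'
from h import *
c=snap('wrist','w11.png');np.savez('w11.npz',**c);st();slots(c)
a=dict(np.load('w10.npz'));g=cv2.cvtColor(a['img'],cv2.COLOR_RGB2GRAY);print(g[185:232,280]);print(g[206,252:310])
y=np.radians(50.61);
for r,z in((197.5,.080),):
  d=fz(a,280,r,z)[:2]-np.array([.6124,-.1665]);print('head near end in tool',d@[np.cos(y),np.sin(y)],d@[np.sin(y),-np.cos(y)])
E
```

```text
28.35 [0.6544 0.0807 0.1434] [180.    -0.   177.46] q7 81.0 [-0.  -0.7 -2.1] 0.0129
slot px [457. 204.] ctr [0.6584 0.2364] size [0.0302 0.0556] ang 87.7
slot px [343. 203.] ctr [0.6535 0.1316] size [0.0295 0.0552] ang 87.4
slot px [466.  38.] ctr [0.5137 0.2428] size [0.0301 0.0561] ang 87.4
[108 107 109 104 106 108 110 108 104 106 108  89  79  73  76  90 137 152
 153 160 157 157 158 155 157 156 158 156 156 157 154 158 155 160 157 158
 156 157 115  86  77  46  14  15  20  12  11]
[110 107 110 108 106 111 124 153 156 156 156 157 157 156 157 154 156 156
 155 153 155 156 155 157 160 156 158 159 157 158 157 155 154 148 148 148
 151 153 154 153 156 155 155 155 158 159 152 140 111  94 109 105 105 109
 107 107 104 106]
head near end in tool 0.024506450007518416 6.251423037227644e-05
```

>>> arm_command([
  [1,0.015,0.05,0,0],
  [1,0.015,0.12,0,0],
  [1,0.015,0.2,0,0],
  [1,0.015,0.28,0,0],
  [1,0.015,0.339,0.05,0],
  [1,0.015,0.339,0.14,0],
  [1,0.015,0.339,0.23,0],
  [1,0.015,0.339,0.3,0],
  [1,0.015,0.339,0.35,0],
  [1,0.015,0.339,0.35,0],
])

```text
clock: 29.18
eef_pos: [0.6533, 0.1318, 0.0887]
tool_rot: [-179.9, -0.2, 177.5]
ft_force: [-0.6, -0.3, -2.1]
finger_gap: 0.013
finger_force: 60.3
```

>>> arm_command([
  [1,0,0,0.01,0],
  [1,0,0,0.03,0],
  [1,0,0,0.05,0],
  [1,0,0,0.07,0],
  [1,0,0,0.09,0],
  [1,0,0,0.11,0],
  [1,0,0,0.12,0],
  [1,0,0,0.12,0],
  [1,0,0,0.12,0],
  [1,0,0,0.12,0],
])

```text
clock: 30.02
eef_pos: [0.6546, 0.1316, 0.073]
tool_rot: [180.0, 0.0, 177.5]
ft_force: [0.6, 0.8, -1.7]
finger_gap: 0.0131
finger_force: 60.3
```

>>> arm_command([
  [1,0,0,0.01,0],
  [1,0,0,0.03,0],
  [1,0,0,0.05,0],
  [1,0,0,0.07,0],
  [1,0,0,0.09,0],
  [1,0,0,0.11,0],
  [1,0,0,0.125,0],
  [1,0,0,0.132,0],
  [1,0,0,0.132,0],
  [1,0,0,0.132,0],
])

```text
clock: 30.85
eef_pos: [0.6545, 0.1316, 0.0531]
tool_rot: [180.0, 0.0, 177.5]
ft_force: [-0.3, 0.7, -1.7]
finger_gap: 0.0133
finger_force: 60.2
```

>>> arm_command([
  [1,0,0,0,0.05],
  [1,0,0,0,0.1],
  [1,0,0,0,0.15],
  [1,0,0,0,0.2],
  [1,0,0,0,0.25],
  [1,0,0,0,0.3],
  [1,0,0,0,0.35],
  [1,0,0,0,0.4],
  [1,0,0,0,0.45],
  [1,0,0,0,0.5],
])

```text
clock: 31.68
eef_pos: [0.6546, 0.1318, 0.0533]
tool_rot: [180.0, 0.0, 132.3]
ft_force: [0.8, -0.1, -1.3]
finger_gap: 0.0127
finger_force: 60.2
```

>>> arm_command([
  [1,0,0,0,0.05],
  [1,0,0,0,0.1],
  [1,0,0,0,0.15],
  [1,0,0,0,0.2],
  [1,0,0,0,0.25],
  [1,0,0,0,0.3],
  [1,0,0,0,0.36],
  [1,0,0,0,0.43],
  [1,0,0,0,0.5],
  [1,0,0,0,0.5],
])

```text
clock: 32.52
eef_pos: [0.6544, 0.1322, 0.0531]
tool_rot: [180.0, -0.0, 87.2]
ft_force: [-0.5, -0.1, -0.6]
finger_gap: 0.0132
finger_force: 60.2
```

The force stayed low throughout the turn. I'll release and go to the next key (near .463,-.167).

>>> arm_command([
  [1,0,0,0.005,0],
  [0.7,0,0,0.005,0],
  [0.4,0,0,0.005,0],
  [0,0,0,0.005,0],
  [-0.3,0,0,0.005,0],
  [-0.3,0,0,0,0],
  [-0.3,0,0,-0.05,0],
  [-0.3,0,0,-0.2,0],
  [-0.3,0,0,-0.4,0],
  [-0.3,0,0,-0.6,0],
])

```text
clock: 33.35
eef_pos: [0.654, 0.1313, 0.1442]
tool_rot: [-179.9, 0.0, 87.5]
ft_force: [0.8, -0.3, -0.4]
finger_gap: 0.0555
finger_force: 0.0
```

>>> arm_command([
  [-0.3,-0.04,-0.02,-0.07,0],
  [-0.3,-0.09,-0.05,-0.13,0],
  [-0.3,-0.15,-0.09,-0.2,0],
  [-0.3,-0.22,-0.13,-0.2,0],
  [-0.3,-0.3,-0.17,-0.2,0],
  [-0.3,-0.38,-0.22,-0.2,0],
  [-0.3,-0.46,-0.26,-0.2,0],
  [-0.3,-0.54,-0.31,-0.2,0],
  [-0.3,-0.61,-0.35,-0.2,0],
  [-0.3,-0.685,-0.394,-0.2,0],
])

```text
clock: 34.18
eef_pos: [0.5899, 0.0304, 0.1728]
tool_rot: [-180.0, 0.0, 87.4]
ft_force: [-0.4, 0.3, 0.8]
finger_gap: 0.0553
finger_force: 0.0
```

>>> arm_command([
  [-0.3,-0.07,-0.04,0,0],
  [-0.3,-0.14,-0.08,0,0],
  [-0.3,-0.2,-0.12,0,0],
  [-0.3,-0.27,-0.16,0,0],
  [-0.3,-0.34,-0.2,0,0],
  [-0.3,-0.41,-0.24,0,0],
  [-0.3,-0.48,-0.28,0,0],
  [-0.3,-0.55,-0.32,0,0],
  [-0.3,-0.62,-0.36,0,0],
  [-0.3,-0.685,-0.394,0,0],
])

```text
clock: 35.02
eef_pos: [0.5265, -0.0696, 0.1731]
tool_rot: [-180.0, -0.0, 87.4]
ft_force: [-1.4, -0.8, 0.1]
finger_gap: 0.0555
finger_force: 0.0
```

>>> arm_command([
  [-0.3,-0.07,-0.04,0.02,-0.08],
  [-0.3,-0.14,-0.08,0.04,-0.16],
  [-0.3,-0.2,-0.12,0.08,-0.24],
  [-0.3,-0.27,-0.16,0.12,-0.32],
  [-0.3,-0.34,-0.2,0.16,-0.4],
  [-0.3,-0.41,-0.24,0.2,-0.48],
  [-0.3,-0.48,-0.28,0.24,-0.56],
  [-0.3,-0.55,-0.32,0.27,-0.64],
  [-0.3,-0.685,-0.394,0.3,-0.72],
  [-0.3,-0.685,-0.394,0.3,-0.79],
])

```text
clock: 35.85
eef_pos: [0.4606, -0.1724, 0.1275]
tool_rot: [-179.9, -0.1, 158.7]
ft_force: [-1.3, 0.2, -0.1]
finger_gap: 0.0556
finger_force: 0.0
```

```bash
python3 - <<'E'
from h import *
c=snap('wrist','w12.png');np.savez('w12.npz',**c);st();both(c,(.463,-.167));key(c,(.463,-.167))
E
```

```text
35.9 [ 0.4618 -0.171   0.1279] [-1.7994e+02 -4.0000e-02  1.5916e+02] q7 94.0 [ 0.1 -0.2  0.5] 0.0554
blob [ 277  186   25   69 1390] far [ 0.4791 -0.1744] near [ 0.4435 -0.1583] len 0.0391 ang 155.7 ctr [ 0.4613 -0.1664]
pred [289. 223.] blob [ 277  186   25   68 1363] [289. 220.]
[282. 186.] [ 0.4342 -0.1607] len 0.0437 ang 154.4
[277. 250.] [ 0.4736 -0.1796] len 0.0129 ang 59.3
[296. 253.] [ 0.4802 -0.1685] len 0.0393 ang 156.0
[300. 196.] [ 0.4443 -0.1525] len 0.0061 ang 177.2
[297. 187.] [ 0.4382 -0.1522] len 0.0094 ang 64.8
```

>>> arm_command([
  [-0.3,0.017,0.016,0.05,0.032],
  [-0.3,0.017,0.016,0.12,0.032],
  [-0.3,0.017,0.016,0.2,0.032],
  [-0.3,0.017,0.016,0.29,0.032],
  [-0.3,0.017,0.016,0.38,0.032],
  [-0.3,0.017,0.016,0.46,0.032],
  [-0.3,0.017,0.016,0.53,0.032],
  [-0.3,0.017,0.016,0.57,0.032],
  [-0.3,0.017,0.016,0.57,0.032],
  [-0.3,0.017,0.016,0.57,0.032],
])

```text
clock: 36.73
eef_pos: [0.4621, -0.1653, 0.0424]
tool_rot: [-180.0, -0.0, 155.7]
ft_force: [0.1, 0.1, 0.3]
finger_gap: 0.0558
finger_force: 0.0
```

>>> arm_command([
  [0,0,0,0,0],
  [0.5,0,0,0,0],
  [1,0,0,0,0],
  [1,0,0,0,0],
  [1,0,0,0,0],
  [1,0,0,0,0],
  [1,0,0,0,0],
  [1,0,0,0,0],
  [1,0,0,0,0],
  [1,0,0,0,0],
])

```text
clock: 37.57
eef_pos: [0.4626, -0.1655, 0.0431]
tool_rot: [180.0, 0.1, 155.7]
ft_force: [-0.7, -0.4, 5.8]
finger_gap: 0.013
finger_force: 62.0
```

>>> arm_command([
  [1,0,0,-0.05,0],
  [1,0,0,-0.12,0],
  [1,0,0,-0.2,0],
  [1,0,0,-0.29,0],
  [1,0,0,-0.38,0],
  [1,0,0,-0.47,0],
  [1,0,0,-0.56,0],
  [1,0,0,-0.63,0],
  [1,0,0,-0.67,0],
  [1,0,0,-0.67,0],
])

```text
clock: 38.4
eef_pos: [0.4628, -0.1655, 0.1447]
tool_rot: [180.0, 0.1, 155.7]
ft_force: [-0.3, 0.3, -2.6]
finger_gap: 0.0129
finger_force: 60.9
```

```bash
cat >> h.py <<'E'
def held(c,s,foot):
    """offset of the held key along tool x: from the head's near end (bottom edge, column of bar)"""
    g=cv2.cvtColor(c['img'],cv2.COLOR_RGB2GRAY);print(g[180:232,280])
    y=np.radians(s['tool_rot'][2])
    for r in (195,196,197,200,201,202):
        print(r,[(float(((fz(c,280,r,z)[:2]-s['eef_pos'][:2])@[np.cos(y),np.sin(y)]).round(4))) for z in (foot,foot+.012)])
E
python3 - <<'E'
from h import *
c=snap('wrist','w13.png');s=st();held(c,s,s['eef_pos'][2]-.0436)
E
```

```text
38.45 [ 0.4624 -0.1654  0.1438] [1.7997e+02 7.0000e-02 1.5569e+02] q7 90.0 [-0.3 -0.2 -1.8] 0.0131
[103 103 104 109 104 102 103 105 105 102 103 106 105 105 103 107  98  95
  97 103 118 152 157 159 158 156 155 156 156 159 157 160 158 156 158 162
 154 156 156 155 156 155 156 128 105 100  53  18  17   1  21  15]
195 [0.0251, 0.0282]
196 [0.0245, 0.0277]
197 [0.0238, 0.0271]
200 [0.022, 0.0253]
201 [0.0214, 0.0247]
202 [0.0208, 0.0241]
```

>>> arm_command([
  [1,0.02,0.06,0,0],
  [1,0.04,0.13,0,0],
  [1,0.06,0.22,0,0],
  [1,0.08,0.32,0,0],
  [1,0.1,0.42,0,0],
  [1,0.13,0.52,0,0],
  [1,0.15,0.61,0,0],
  [1,0.17,0.69,0,0],
  [1,0.19,0.76,0,0],
  [1,0.208,0.833,0,0],
])

```text
clock: 39.28
eef_pos: [0.4848, -0.037, 0.1426]
tool_rot: [-180.0, -0.1, 155.7]
ft_force: [0.5, 0.8, -1.2]
finger_gap: 0.013
finger_force: 60.9
```

>>> arm_command([
  [1,0.02,0.09,0,-0.03],
  [1,0.05,0.19,0,-0.06],
  [1,0.07,0.29,0,-0.09],
  [1,0.1,0.4,0,-0.12],
  [1,0.13,0.51,0,-0.15],
  [1,0.15,0.62,0,-0.18],
  [1,0.18,0.72,0,-0.21],
  [1,0.2,0.8,0,-0.24],
  [1,0.208,0.833,0,-0.241],
  [1,0.208,0.833,0,-0.241],
])

```text
clock: 40.12
eef_pos: [0.5084, 0.0896, 0.143]
tool_rot: [180.0, -0.0, 177.5]
ft_force: [-0.3, -0.4, -2.4]
finger_gap: 0.0132
finger_force: 61.0
```

>>> arm_command([
  [1,0,0,0,0],
  [1,0,0,0,0],
  [1,0,0,0,0],
  [1,0,0,0,0],
  [1,0,0,0,0],
  [1,0,0,0,0],
  [1,0,0,0,0],
  [1,0,0,0,0],
  [1,0,0,0,0],
  [1,0,0,0,0],
])

```text
clock: 40.95
eef_pos: [0.5082, 0.0881, 0.1431]
tool_rot: [180.0, 0.0, 177.4]
ft_force: [0.1, -0.3, -1.8]
finger_gap: 0.0129
finger_force: 61.0
```

```bash
python3 - <<'E'
from h import *
c=snap('wrist','w14.png');np.savez('w14.npz',**c);st();slots(c);slots(c,100)
E
```

```text
41.0 [0.5083 0.0881 0.1431] [180.     0.   177.38] q7 78.0 [-1.3 -1.2 -1.6] 0.0131
slot px [456. 207.] ctr [0.5145 0.243 ] size [0.0304 0.0554] ang 87.9
slot px [343. 206.] ctr [0.5096 0.1381] size [0.0296 0.0554] ang 87.3
slot px [456. 206.] ctr [0.5145 0.2427] size [0.0301 0.0553] ang 87.5
slot px [342. 206.] ctr [0.5095 0.138 ] size [0.0295 0.0552] ang 87.5
```

>>> arm_command([
  [1,0.005,0.05,0,0],
  [1,0.005,0.12,0,0],
  [1,0.005,0.2,0,0],
  [1,0.005,0.28,0,0],
  [1,0.005,0.334,0.05,0],
  [1,0.005,0.334,0.14,0],
  [1,0.005,0.334,0.23,0],
  [1,0.005,0.334,0.3,0],
  [1,0.005,0.334,0.35,0],
  [1,0.005,0.334,0.35,0],
])

```text
clock: 41.83
eef_pos: [0.5087, 0.1381, 0.0888]
tool_rot: [-179.9, -0.1, 177.4]
ft_force: [-0.3, 0.3, -1.6]
finger_gap: 0.0128
finger_force: 60.9
```

>>> arm_command([
  [1,0,0,0.01,0],
  [1,0,0,0.03,0],
  [1,0,0,0.05,0],
  [1,0,0,0.07,0],
  [1,0,0,0.09,0],
  [1,0,0,0.11,0],
  [1,0,0,0.12,0],
  [1,0,0,0.12,0],
  [1,0,0,0.12,0],
  [1,0,0,0.12,0],
])

```text
clock: 42.67
eef_pos: [0.5099, 0.1382, 0.0727]
tool_rot: [180.0, 0.0, 177.4]
ft_force: [-1.0, -0.2, -2.2]
finger_gap: 0.0131
finger_force: 60.9
```

>>> arm_command([
  [1,0,0,0.01,0],
  [1,0,0,0.03,0],
  [1,0,0,0.05,0],
  [1,0,0,0.07,0],
  [1,0,0,0.09,0],
  [1,0,0,0.11,0],
  [1,0,0,0.125,0],
  [1,0,0,0.134,0],
  [1,0,0,0.134,0],
  [1,0,0,0.134,0],
])

```text
clock: 43.5
eef_pos: [0.5098, 0.1382, 0.0525]
tool_rot: [180.0, 0.0, 177.4]
ft_force: [0.1, 0.1, -1.9]
finger_gap: 0.0128
finger_force: 60.9
```

>>> arm_command([
  [1,0,0,0,0.05],
  [1,0,0,0,0.1],
  [1,0,0,0,0.15],
  [1,0,0,0,0.2],
  [1,0,0,0,0.25],
  [1,0,0,0,0.3],
  [1,0,0,0,0.35],
  [1,0,0,0,0.4],
  [1,0,0,0,0.45],
  [1,0,0,0,0.5],
])

```text
clock: 44.33
eef_pos: [0.5099, 0.1383, 0.0527]
tool_rot: [180.0, -0.0, 132.2]
ft_force: [-0.1, 0.4, -2.0]
finger_gap: 0.0128
finger_force: 60.9
```

>>> arm_command([
  [1,0,0,0,0.05],
  [1,0,0,0,0.1],
  [1,0,0,0,0.15],
  [1,0,0,0,0.2],
  [1,0,0,0,0.25],
  [1,0,0,0,0.3],
  [1,0,0,0,0.36],
  [1,0,0,0,0.43],
  [1,0,0,0,0.5],
  [1,0,0,0,0.5],
])

```text
clock: 45.17
eef_pos: [0.5097, 0.1385, 0.0525]
tool_rot: [180.0, -0.0, 87.1]
ft_force: [-0.8, 0.5, -1.9]
finger_gap: 0.0132
finger_force: 61.0
```

>>> arm_command([
  [1,0,0,0.005,0],
  [0.7,0,0,0.005,0],
  [0.4,0,0,0.005,0],
  [0,0,0,0.005,0],
  [-0.3,0,0,0.005,0],
  [-0.3,0,0,0,0],
  [-0.3,0,0,-0.05,0],
  [-0.3,0,0,-0.2,0],
  [-0.3,0,0,-0.4,0],
  [-0.3,0,0,-0.6,0],
])

```text
clock: 46.0
eef_pos: [0.5092, 0.1376, 0.1436]
tool_rot: [-179.9, 0.1, 87.4]
ft_force: [0.8, 0.8, 0.2]
finger_gap: 0.0556
finger_force: 0.0
```

>>> arm_command([
  [-0.3,-0.06,-0.01,-0.07,0],
  [-0.3,-0.13,-0.02,-0.13,0],
  [-0.3,-0.22,-0.03,-0.2,0],
  [-0.3,-0.32,-0.04,-0.2,0],
  [-0.3,-0.43,-0.05,-0.2,0],
  [-0.3,-0.54,-0.06,-0.2,0],
  [-0.3,-0.65,-0.08,-0.2,0],
  [-0.3,-0.76,-0.09,-0.2,0],
  [-0.3,-0.87,-0.1,-0.2,0],
  [-0.3,-0.976,-0.118,-0.2,0],
])

```text
clock: 46.83
eef_pos: [0.4841, -0.0097, 0.1717]
tool_rot: [-179.9, 0.0, 87.3]
ft_force: [-0.6, -0.3, -0.2]
finger_gap: 0.0553
finger_force: 0.0
```

>>> arm_command([
  [-0.3,-0.1,-0.01,0,0],
  [-0.3,-0.2,-0.02,0,0],
  [-0.3,-0.3,-0.03,0,0],
  [-0.3,-0.4,-0.05,0,0],
  [-0.3,-0.5,-0.06,0,0],
  [-0.3,-0.6,-0.07,0,0],
  [-0.3,-0.7,-0.08,0,0],
  [-0.3,-0.8,-0.09,0,0],
  [-0.3,-0.9,-0.1,0,0],
  [-0.3,-0.976,-0.118,0,0],
])

```text
clock: 47.67
eef_pos: [0.4593, -0.155, 0.1717]
tool_rot: [-179.9, 0.0, 87.3]
ft_force: [-0.4, -0.6, -0.7]
finger_gap: 0.0555
finger_force: 0.0
```

>>> arm_command([
  [-0.3,-0.12,-0.01,0.03,0.06],
  [-0.3,-0.24,-0.03,0.07,0.12],
  [-0.3,-0.37,-0.04,0.11,0.18],
  [-0.3,-0.5,-0.06,0.15,0.24],
  [-0.3,-0.63,-0.07,0.19,0.3],
  [-0.3,-0.76,-0.09,0.23,0.36],
  [-0.3,-0.88,-0.11,0.27,0.42],
  [-0.3,-0.976,-0.118,0.3,0.471],
  [-0.3,-0.976,-0.118,0.3,0.471],
  [-0.3,-0.976,-0.118,0.3,0.471],
])

```text
clock: 48.5
eef_pos: [0.4346, -0.2991, 0.1266]
tool_rot: [-179.9, 0.1, 44.9]
ft_force: [-0.2, 0.9, -0.0]
finger_gap: 0.0554
finger_force: 0.0
```

```bash
python3 - <<'E'
from h import *
c=snap('wrist','w15.png');np.savez('w15.npz',**c);st();both(c,(.437,-.298));key(c,(.437,-.298))
E
```

```text
48.55 [ 0.4354 -0.2982  0.1269] [-1.7991e+02  4.0000e-02  4.5020e+01] q7 17.0 [ 0.2  0.4 -0.5] 0.0557
blob [ 268  186   25   69 1387] far [ 0.4209 -0.3102] near [ 0.4501 -0.2846] len 0.0388 ang 41.2 ctr [ 0.4355 -0.2974]
pred [282. 220.] blob [ 268  186   25   69 1350] [280. 220.]
[276. 186.] [ 0.4533 -0.2765] len 0.0020 ang 153.4
[273. 187.] [ 0.4515 -0.2756] len 0.0429 ang 40.0
[268. 250.] [ 0.4186 -0.3032] len 0.0124 ang 121.1
[286. 254.] [ 0.425  -0.3138] len 0.0427 ang 41.0
[291. 192.] [ 0.4572 -0.2858] len 0.0037 ang 76.0
[288. 187.] [ 0.4581 -0.2822] len 0.0075 ang 130.1
```

>>> arm_command([
  [-0.3,0.008,-0.005,0.05,0.044],
  [-0.3,0.008,-0.005,0.12,0.044],
  [-0.3,0.008,-0.005,0.2,0.044],
  [-0.3,0.008,-0.005,0.29,0.044],
  [-0.3,0.008,-0.005,0.38,0.044],
  [-0.3,0.008,-0.005,0.46,0.044],
  [-0.3,0.008,-0.005,0.53,0.044],
  [-0.3,0.008,-0.005,0.563,0.044],
  [-0.3,0.008,-0.005,0.563,0.044],
  [-0.3,0.008,-0.005,0.563,0.044],
])

```text
clock: 49.38
eef_pos: [0.4368, -0.2969, 0.043]
tool_rot: [-180.0, 0.0, 41.0]
ft_force: [-0.1, -0.8, 0.6]
finger_gap: 0.0552
finger_force: 0.0
```

>>> arm_command([
  [0,0,0,0,0],
  [0.5,0,0,0,0],
  [1,0,0,0,0],
  [1,0,0,0,0],
  [1,0,0,0,0],
  [1,0,0,0,0],
  [1,0,0,0,0],
  [1,0,0,0,0],
  [1,0,0,0,0],
  [1,0,0,0,0],
])

```text
clock: 50.22
eef_pos: [0.4372, -0.2969, 0.0436]
tool_rot: [180.0, -0.0, 41.0]
ft_force: [-1.5, 0.6, 6.4]
finger_gap: 0.0132
finger_force: 58.8
```

>>> arm_command([
  [1,0,0,-0.05,0],
  [1,0,0,-0.12,0],
  [1,0,0,-0.2,0],
  [1,0,0,-0.29,0],
  [1,0,0,-0.38,0],
  [1,0,0,-0.47,0],
  [1,0,0,-0.56,0],
  [1,0,0,-0.63,0],
  [1,0,0,-0.67,0],
  [1,0,0,-0.67,0],
])

```text
clock: 51.05
eef_pos: [0.4376, -0.2972, 0.1451]
tool_rot: [179.9, -0.1, 41.0]
ft_force: [1.1, -0.1, -2.2]
finger_gap: 0.0134
finger_force: 58.6
```

```bash
python3 - <<'E'
from h import *
c=snap('wrist','w16.png');s=st();held(c,s,s['eef_pos'][2]-.0433)
E
```

```text
51.1 [ 0.4373 -0.2968  0.1441] [ 1.7994e+02 -4.0000e-02  4.1050e+01] q7 13.0 [-0.1 -0.8 -2. ] 0.013
[104 109 105 105 108 106 107 108 108 109 110 106 109 107 107 108 106 108
 105 106  97  75  71  67  74  99 138 145 155 155 153 152 155 156 152 155
 153 154 153 154 154 153 155 152 154 154 156 152 111  76  64  47]
195 [0.0259, 0.0289]
196 [0.0253, 0.0284]
197 [0.0246, 0.0278]
200 [0.0228, 0.026]
201 [0.0222, 0.0255]
202 [0.0215, 0.0249]
```

>>> arm_command([
  [1,0.05,-0.04,-0.02,0],
  [1,0.11,-0.09,-0.04,0],
  [1,0.19,-0.16,-0.06,0],
  [1,0.28,-0.24,-0.06,0],
  [1,0.37,-0.32,-0.06,0],
  [1,0.47,-0.4,-0.06,0],
  [1,0.57,-0.48,-0.06,0],
  [1,0.66,-0.56,-0.06,0],
  [1,0.75,-0.64,-0.06,0],
  [1,0.84,-0.713,-0.06,0],
])

```text
clock: 51.93
eef_pos: [0.4612, -0.1322, 0.1519]
tool_rot: [-179.9, 0.0, 41.0]
ft_force: [-0.4, 0.7, -2.3]
finger_gap: 0.0131
finger_force: 58.6
```

>>> arm_command([
  [1,0.08,-0.07,0,0],
  [1,0.17,-0.14,0,0],
  [1,0.25,-0.21,0,0],
  [1,0.34,-0.28,0,0],
  [1,0.42,-0.36,0,0],
  [1,0.5,-0.43,0,0],
  [1,0.59,-0.5,0,0],
  [1,0.67,-0.57,0,0],
  [1,0.76,-0.64,0,0],
  [1,0.84,-0.713,0,0],
])

```text
clock: 52.77
eef_pos: [0.4864, 0.031, 0.1519]
tool_rot: [-180.0, 0.1, 41.0]
ft_force: [0.3, 1.1, -1.0]
finger_gap: 0.0132
finger_force: 58.6
```

>>> arm_command([
  [1,0.08,-0.07,0,-0.07],
  [1,0.17,-0.14,0,-0.14],
  [1,0.26,-0.22,0,-0.22],
  [1,0.36,-0.3,0,-0.3],
  [1,0.46,-0.39,0,-0.38],
  [1,0.56,-0.47,0,-0.46],
  [1,0.66,-0.56,0,-0.54],
  [1,0.75,-0.64,0,-0.62],
  [1,0.81,-0.69,0,-0.69],
  [1,0.84,-0.713,0,-0.75],
])

```text
clock: 53.6
eef_pos: [0.511, 0.1956, 0.1516]
tool_rot: [-179.9, -0.0, 109.0]
ft_force: [-0.0, 0.0, -2.0]
finger_gap: 0.0129
finger_force: 58.7
```

>>> arm_command([
  [1,0,0,0.01,-0.08],
  [1,0,0,0.02,-0.16],
  [1,0,0,0.03,-0.24],
  [1,0,0,0.04,-0.32],
  [1,0,0,0.05,-0.4],
  [1,0,0,0.06,-0.48],
  [1,0,0,0.06,-0.56],
  [1,0,0,0.06,-0.64],
  [1,0,0,0.06,-0.71],
  [1,0,0,0.06,-0.766],
])

```text
clock: 54.43
eef_pos: [0.5109, 0.1931, 0.1427]
tool_rot: [-180.0, -0.1, 177.8]
ft_force: [-0.2, -0.9, -2.2]
finger_gap: 0.0131
finger_force: 58.7
```

>>> arm_command([
  [1,0,0,0,0],
  [1,0,0,0,0],
  [1,0,0,0,0],
  [1,0,0,0,0],
  [1,0,0,0,0],
  [1,0,0,0,0],
  [1,0,0,0,0],
  [1,0,0,0,0],
  [1,0,0,0,0],
  [1,0,0,0,0],
])

```text
clock: 55.27
eef_pos: [0.5115, 0.1934, 0.1436]
tool_rot: [180.0, -0.0, 177.5]
ft_force: [-0.1, 0.1, -0.9]
finger_gap: 0.0129
finger_force: 58.6
```

```bash
python3 - <<'E'
from h import *
c=snap('wrist','w17.png');np.savez('w17.npz',**c);s=st();slots(c);slots(c,100);held(c,s,s['eef_pos'][2]-.0433)
E
```

```text
55.3167 [0.5115 0.1934 0.1436] [180.     0.   177.46] q7 74.0 [ 0.1 -0.1 -1.8] 0.0127
slot px [206. 221.] ctr [0.5205 0.1324] size [0.0552 0.0325] ang 88.4
slot px [341. 207.] ctr [0.5142 0.242 ] size [0.0296 0.0549] ang 87.3
slot px [206. 222.] ctr [0.5206 0.1322] size [0.0547 0.032 ] ang 87.3
slot px [341. 208.] ctr [0.5142 0.242 ] size [0.0295 0.0549] ang 87.2
[171 169 173 170 170 173 173 170 171 167 167 169 169 171 170 169 171 167
 167 167 138  92  80  80  85 112 143 148 147 147 145 147 145 146 146 146
 148 147 148 148 147 148 148 151 147 147 148 144 112  90  84  50]
195 [0.0258, 0.0289]
196 [0.0252, 0.0283]
197 [0.0246, 0.0278]
200 [0.0227, 0.026]
201 [0.0221, 0.0255]
202 [0.0215, 0.0249]
```

>>> arm_command([
  [1,0.01,0.05,0,0],
  [1,0.01,0.12,0,0],
  [1,0.01,0.2,0,0],
  [1,0.01,0.28,0,0],
  [1,0.01,0.325,0.05,0],
  [1,0.01,0.325,0.14,0],
  [1,0.01,0.325,0.23,0],
  [1,0.01,0.325,0.3,0],
  [1,0.01,0.325,0.35,0],
  [1,0.01,0.325,0.35,0],
])

```text
clock: 56.15
eef_pos: [0.5111, 0.2419, 0.0892]
tool_rot: [-179.9, -0.1, 177.5]
ft_force: [0.7, -0.2, -1.0]
finger_gap: 0.0132
finger_force: 58.6
```

>>> arm_command([
  [1,0,0,0.01,0],
  [1,0,0,0.03,0],
  [1,0,0,0.05,0],
  [1,0,0,0.07,0],
  [1,0,0,0.09,0],
  [1,0,0,0.11,0],
  [1,0,0,0.12,0],
  [1,0,0,0.12,0],
  [1,0,0,0.12,0],
  [1,0,0,0.12,0],
])

```text
clock: 56.98
eef_pos: [0.5123, 0.2422, 0.0732]
tool_rot: [180.0, 0.0, 177.5]
ft_force: [0.1, 0.1, -1.5]
finger_gap: 0.0132
finger_force: 58.6
```

>>> arm_command([
  [1,0,0,0.01,0],
  [1,0,0,0.03,0],
  [1,0,0,0.05,0],
  [1,0,0,0.07,0],
  [1,0,0,0.09,0],
  [1,0,0,0.11,0],
  [1,0,0,0.125,0],
  [1,0,0,0.136,0],
  [1,0,0,0.136,0],
  [1,0,0,0.136,0],
])

```text
clock: 57.82
eef_pos: [0.5122, 0.2422, 0.0526]
tool_rot: [180.0, 0.0, 177.5]
ft_force: [-0.7, 0.2, -0.9]
finger_gap: 0.0133
finger_force: 58.6
```

>>> arm_command([
  [1,0,0,0,0.05],
  [1,0,0,0,0.1],
  [1,0,0,0,0.15],
  [1,0,0,0,0.2],
  [1,0,0,0,0.25],
  [1,0,0,0,0.3],
  [1,0,0,0,0.35],
  [1,0,0,0,0.4],
  [1,0,0,0,0.45],
  [1,0,0,0,0.5],
])

```text
clock: 58.65
eef_pos: [0.5122, 0.2423, 0.0527]
tool_rot: [180.0, -0.0, 132.3]
ft_force: [-0.7, 0.2, -1.4]
finger_gap: 0.0129
finger_force: 58.6
```

>>> arm_command([
  [1,0,0,0,0.05],
  [1,0,0,0,0.1],
  [1,0,0,0,0.15],
  [1,0,0,0,0.2],
  [1,0,0,0,0.25],
  [1,0,0,0,0.3],
  [1,0,0,0,0.36],
  [1,0,0,0,0.43],
  [1,0,0,0,0.5],
  [1,0,0,0,0.5],
])

```text
clock: 59.48
eef_pos: [0.5122, 0.2424, 0.0526]
tool_rot: [180.0, 0.0, 87.2]
ft_force: [0.2, 0.3, 0.2]
finger_gap: 0.013
finger_force: 59.1
```

>>> arm_command([
  [1,0,0,0.005,0],
  [0.7,0,0,0.005,0],
  [0.4,0,0,0.005,0],
  [0,0,0,0.005,0],
  [-0.3,0,0,0.005,0],
  [-0.3,0,0,0,0],
  [-0.3,0,0,-0.05,0],
  [-0.3,0,0,-0.2,0],
  [-0.3,0,0,-0.4,0],
  [-0.3,0,0,-0.6,0],
])

```text
clock: 60.32
eef_pos: [0.5118, 0.2416, 0.1438]
tool_rot: [-179.9, 0.1, 87.5]
ft_force: [0.0, 0.1, 0.1]
finger_gap: 0.0554
finger_force: 0.0
```

>>> arm_command([
  [-0.3,-0.06,0.01,-0.07,0],
  [-0.3,-0.13,0.02,-0.13,0],
  [-0.3,-0.22,0.03,-0.2,0],
  [-0.3,-0.32,0.05,-0.2,0],
  [-0.3,-0.43,0.07,-0.2,0],
  [-0.3,-0.54,0.09,-0.2,0],
  [-0.3,-0.65,0.11,-0.2,0],
  [-0.3,-0.76,0.13,-0.2,0],
  [-0.3,-0.87,0.15,-0.2,0],
  [-0.3,-0.985,0.167,-0.2,0],
])

```text
clock: 61.15
eef_pos: [0.5299, 0.091, 0.1717]
tool_rot: [-179.9, 0.0, 87.4]
ft_force: [0.2, 0.3, -0.7]
finger_gap: 0.0556
finger_force: 0.0
```

>>> arm_command([
  [-0.3,-0.1,0.02,0,0],
  [-0.3,-0.2,0.03,0,0],
  [-0.3,-0.3,0.05,0,0],
  [-0.3,-0.4,0.07,0,0],
  [-0.3,-0.5,0.08,0,0],
  [-0.3,-0.6,0.1,0,0],
  [-0.3,-0.7,0.12,0,0],
  [-0.3,-0.8,0.13,0,0],
  [-0.3,-0.9,0.15,0,0],
  [-0.3,-0.985,0.167,0,0],
])

```text
clock: 61.98
eef_pos: [0.5479, -0.058, 0.1717]
tool_rot: [-179.9, 0.0, 87.3]
ft_force: [-0.5, 0.3, -0.4]
finger_gap: 0.0552
finger_force: 0.0
```

>>> arm_command([
  [-0.3,-0.1,0.02,0,0],
  [-0.3,-0.2,0.03,0,0],
  [-0.3,-0.3,0.05,0,0],
  [-0.3,-0.4,0.07,0,0],
  [-0.3,-0.5,0.08,0,0],
  [-0.3,-0.6,0.1,0,0],
  [-0.3,-0.7,0.12,0,0],
  [-0.3,-0.8,0.13,0,0],
  [-0.3,-0.9,0.15,0,0],
  [-0.3,-0.985,0.167,0,0],
])

```text
clock: 62.82
eef_pos: [0.5659, -0.2065, 0.1716]
tool_rot: [-179.9, 0.0, 87.3]
ft_force: [-0.9, 0.1, 0.4]
finger_gap: 0.0558
finger_force: 0.0
```

>>> arm_command([
  [-0.3,-0.12,0.02,0.03,0.02],
  [-0.3,-0.24,0.04,0.07,0.05],
  [-0.3,-0.37,0.06,0.11,0.08],
  [-0.3,-0.5,0.08,0.15,0.11],
  [-0.3,-0.63,0.1,0.19,0.14],
  [-0.3,-0.76,0.12,0.23,0.17],
  [-0.3,-0.88,0.15,0.27,0.19],
  [-0.3,-0.985,0.167,0.3,0.19],
  [-0.3,-0.985,0.167,0.3,0.19],
  [-0.3,-0.985,0.167,0.3,0.19],
])

```text
clock: 63.65
eef_pos: [0.5839, -0.3546, 0.1263]
tool_rot: [-179.9, 0.0, 70.2]
ft_force: [0.2, -0.6, -0.3]
finger_gap: 0.0553
finger_force: 0.0
```

```bash
python3 - <<'E'
from h import *
c=snap('wrist','w18.png');np.savez('w18.npz',**c);st();both(c,(.585,-.353));key(c,(.585,-.353))
E
```

```text
63.7 [ 0.5846 -0.3534  0.1267] [-1.799e+02 -1.000e-02  7.026e+01] q7 37.0 [-0.2 -0.7  0.4] 0.0555
blob [ 269  187   22   69 1375] far [ 0.5772 -0.3714] near [ 0.5901 -0.3349] len 0.0387 ang 70.5 ctr [ 0.5836 -0.3531]
pred [281. 221.] blob [ 270  187   20   69 1340] [280. 222.]
[272. 188.] [ 0.5884 -0.3264] len 0.0443 ang 68.0
[270. 253.] [ 0.5718 -0.3675] len 0.0114 ang 153.0
[287. 255.] [ 0.582  -0.3727] len 0.0451 ang 69.8
[288. 189.] [ 0.5976 -0.3304] len 0.0100 ang 156.5
```

>>> arm_command([
  [-0.3,-0.01,-0.008,0.05,0.005],
  [-0.3,-0.01,-0.008,0.12,0.005],
  [-0.3,-0.01,-0.008,0.2,0.005],
  [-0.3,-0.01,-0.008,0.29,0.005],
  [-0.3,-0.01,-0.008,0.38,0.005],
  [-0.3,-0.01,-0.008,0.46,0.005],
  [-0.3,-0.01,-0.008,0.53,0.005],
  [-0.3,-0.01,-0.008,0.563,0.005],
  [-0.3,-0.01,-0.008,0.563,0.005],
  [-0.3,-0.01,-0.008,0.563,0.005],
])

```text
clock: 64.53
eef_pos: [0.5844, -0.3539, 0.0431]
tool_rot: [-180.0, 0.0, 69.9]
ft_force: [-0.2, 0.8, 0.3]
finger_gap: 0.0554
finger_force: 0.0
```

>>> arm_command([
  [0,0,0,0,0],
  [0.5,0,0,0,0],
  [1,0,0,0,0],
  [1,0,0,0,0],
  [1,0,0,0,0],
  [1,0,0,0,0],
  [1,0,0,0,0],
  [1,0,0,0,0],
  [1,0,0,0,0],
  [1,0,0,0,0],
])

```text
clock: 65.37
eef_pos: [0.5849, -0.354, 0.0438]
tool_rot: [179.9, 0.0, 69.9]
ft_force: [-0.5, 0.6, 5.7]
finger_gap: 0.0129
finger_force: 59.3
```

>>> arm_command([
  [1,0,0,-0.05,0],
  [1,0,0,-0.12,0],
  [1,0,0,-0.2,0],
  [1,0,0,-0.29,0],
  [1,0,0,-0.38,0],
  [1,0,0,-0.47,0],
  [1,0,0,-0.56,0],
  [1,0,0,-0.63,0],
  [1,0,0,-0.7,0],
  [1,0,0,-0.73,0],
])

```text
clock: 66.2
eef_pos: [0.5849, -0.3542, 0.1547]
tool_rot: [179.9, 0.0, 69.9]
ft_force: [0.5, -0.4, -1.6]
finger_gap: 0.0132
finger_force: 58.6
```

>>> arm_command([
  [1,0.05,-0.02,0,0],
  [1,0.12,-0.04,0,0],
  [1,0.2,-0.07,0,0],
  [1,0.3,-0.11,0,0],
  [1,0.4,-0.15,0,0],
  [1,0.51,-0.19,0,0],
  [1,0.62,-0.23,0,0],
  [1,0.73,-0.27,0,0],
  [1,0.84,-0.31,0,0],
  [1,0.939,-0.344,0,0],
])

```text
clock: 67.03
eef_pos: [0.584, -0.2003, 0.1517]
tool_rot: [-179.9, -0.1, 70.0]
ft_force: [0.5, 0.1, -2.3]
finger_gap: 0.0134
finger_force: 58.6
```

>>> arm_command([
  [1,0.09,-0.03,0,0],
  [1,0.19,-0.07,0,0],
  [1,0.28,-0.1,0,0],
  [1,0.38,-0.14,0,0],
  [1,0.47,-0.17,0,0],
  [1,0.56,-0.21,0,0],
  [1,0.66,-0.24,0,0],
  [1,0.75,-0.27,0,0],
  [1,0.84,-0.31,0,0],
  [1,0.939,-0.344,0,0],
])

```text
clock: 67.87
eef_pos: [0.5832, -0.0513, 0.1519]
tool_rot: [-179.9, -0.0, 70.0]
ft_force: [-0.1, -0.0, -1.9]
finger_gap: 0.0131
finger_force: 58.6
```

>>> arm_command([
  [1,0.08,-0.01,0,0],
  [1,0.17,-0.01,0,0],
  [1,0.25,-0.02,0,0],
  [1,0.34,-0.02,0,0],
  [1,0.42,-0.03,0,0],
  [1,0.5,-0.03,0,0],
  [1,0.59,-0.03,0,0],
  [1,0.67,-0.04,0,0],
  [1,0.76,-0.04,0,0],
  [1,0.836,-0.045,0,0],
])

```text
clock: 68.7
eef_pos: [0.6215, 0.068, 0.1526]
tool_rot: [-180.0, -0.0, 69.9]
ft_force: [0.2, 0.3, -2.5]
finger_gap: 0.0132
finger_force: 58.5
```

>>> arm_command([
  [1,0.08,-0.01,0,-0.06],
  [1,0.17,-0.01,0,-0.12],
  [1,0.25,-0.02,0,-0.18],
  [1,0.34,-0.02,0,-0.24],
  [1,0.43,-0.03,0,-0.3],
  [1,0.53,-0.03,0,-0.36],
  [1,0.63,-0.03,0,-0.42],
  [1,0.73,-0.04,0,-0.48],
  [1,0.8,-0.04,0,-0.54],
  [1,0.836,-0.045,0,-0.6],
])

```text
clock: 69.53
eef_pos: [0.6581, 0.1891, 0.1524]
tool_rot: [180.0, -0.0, 124.3]
ft_force: [-0.8, 1.1, -1.9]
finger_gap: 0.0128
finger_force: 58.6
```

>>> arm_command([
  [1,0,0,0.01,-0.07],
  [1,0,0,0.02,-0.14],
  [1,0,0,0.03,-0.21],
  [1,0,0,0.04,-0.28],
  [1,0,0,0.05,-0.35],
  [1,0,0,0.06,-0.42],
  [1,0,0,0.07,-0.49],
  [1,0,0,0.07,-0.56],
  [1,0,0,0.07,-0.594],
  [1,0,0,0.07,-0.594],
])

```text
clock: 70.37
eef_pos: [0.6579, 0.1866, 0.1421]
tool_rot: [180.0, -0.0, 177.5]
ft_force: [0.7, 0.0, -2.2]
finger_gap: 0.0131
finger_force: 58.7
```

>>> arm_command([
  [1,0,0,0,0],
  [1,0,0,0,0],
  [1,0,0,0,0],
  [1,0,0,0,0],
  [1,0,0,0,0],
  [1,0,0,0,0],
  [1,0,0,0,0],
  [1,0,0,0,0],
  [1,0,0,0,0],
  [1,0,0,0,0],
])

```text
clock: 71.2
eef_pos: [0.6577, 0.1865, 0.1422]
tool_rot: [-180.0, -0.0, 177.4]
ft_force: [-0.3, 0.3, -2.1]
finger_gap: 0.0137
finger_force: 58.7
```

```bash
python3 - <<'E'
from h import *
c=snap('wrist','w19.png');np.savez('w19.npz',**c);s=st();slots(c);slots(c,100);held(c,s,s['eef_pos'][2]-.0436)
E
```

```text
71.25 [0.6578 0.1865 0.1422] [180.     0.   177.37] q7 82.0 [-0.3  0.1 -1. ] 0.0134
slot px [206. 220.] ctr [0.6649 0.1256] size [0.0552 0.0313] ang 88.3
slot px [342. 205.] ctr [0.658  0.2355] size [0.0295 0.0552] ang 87.3
slot px [206. 220.] ctr [0.665  0.1256] size [0.0546 0.0309] ang 87.1
slot px [341. 205.] ctr [0.6581 0.2355] size [0.0294 0.0551] ang 87.7
[179 177 179 177 177 175 177 175 175 177 176 180 177 178 174 173 170 131
  93  80  82  96 135 150 153 151 152 150 150 150 152 151 149 153 150 149
 150 153 151 149 149 152 151 151 129  97  85  65  32  10  16   6]
195 [0.0258, 0.0289]
196 [0.0252, 0.0283]
197 [0.0245, 0.0277]
200 [0.0227, 0.026]
201 [0.0221, 0.0254]
202 [0.0215, 0.0248]
```

>>> arm_command([
  [1,0.015,0.05,0,0],
  [1,0.015,0.12,0,0],
  [1,0.015,0.2,0,0],
  [1,0.015,0.28,0,0],
  [1,0.015,0.327,0.05,0],
  [1,0.015,0.327,0.14,0],
  [1,0.015,0.327,0.23,0],
  [1,0.015,0.327,0.3,0],
  [1,0.015,0.327,0.34,0],
  [1,0.015,0.327,0.34,0],
])

```text
clock: 72.08
eef_pos: [0.6565, 0.2342, 0.0887]
tool_rot: [-179.9, -0.2, 177.3]
ft_force: [0.2, -0.1, -0.1]
finger_gap: 0.0133
finger_force: 58.7
```

>>> arm_command([
  [1,0,0,0.01,0],
  [1,0,0,0.03,0],
  [1,0,0,0.05,0],
  [1,0,0,0.07,0],
  [1,0,0,0.09,0],
  [1,0,0,0.11,0],
  [1,0,0,0.12,0],
  [1,0,0,0.12,0],
  [1,0,0,0.12,0],
  [1,0,0,0.12,0],
])

```text
clock: 72.92
eef_pos: [0.6579, 0.2357, 0.0734]
tool_rot: [180.0, 0.0, 177.4]
ft_force: [0.7, -0.1, -1.8]
finger_gap: 0.0129
finger_force: 58.7
```

>>> arm_command([
  [1,0,0,0.01,0],
  [1,0,0,0.03,0],
  [1,0,0,0.05,0],
  [1,0,0,0.07,0],
  [1,0,0,0.09,0],
  [1,0,0,0.11,0],
  [1,0,0,0.125,0],
  [1,0,0,0.135,0],
  [1,0,0,0.135,0],
  [1,0,0,0.135,0],
])

```text
clock: 73.75
eef_pos: [0.6578, 0.2356, 0.053]
tool_rot: [180.0, 0.0, 177.4]
ft_force: [0.2, 1.0, -1.8]
finger_gap: 0.013
finger_force: 58.6
```

>>> arm_command([
  [1,0,0,0,0.05],
  [1,0,0,0,0.1],
  [1,0,0,0,0.15],
  [1,0,0,0,0.2],
  [1,0,0,0,0.25],
  [1,0,0,0,0.3],
  [1,0,0,0,0.35],
  [1,0,0,0,0.4],
  [1,0,0,0,0.45],
  [1,0,0,0,0.5],
])

```text
clock: 74.58
eef_pos: [0.6578, 0.2358, 0.053]
tool_rot: [180.0, -0.0, 132.2]
ft_force: [-0.0, -0.6, -1.6]
finger_gap: 0.0131
finger_force: 58.7
```

>>> arm_command([
  [1,0,0,0,0.05],
  [1,0,0,0,0.1],
  [1,0,0,0,0.15],
  [1,0,0,0,0.2],
  [1,0,0,0,0.25],
  [1,0,0,0,0.3],
  [1,0,0,0,0.36],
  [1,0,0,0,0.43],
  [1,0,0,0,0.5],
  [1,0,0,0,0.5],
])

```text
clock: 75.42
eef_pos: [0.6578, 0.236, 0.0529]
tool_rot: [180.0, 0.0, 87.1]
ft_force: [-0.4, 0.7, -0.4]
finger_gap: 0.0128
finger_force: 58.9
```

>>> arm_command([
  [1,0,0,0.005,0],
  [0.7,0,0,0.005,0],
  [0.4,0,0,0.005,0],
  [0,0,0,0.005,0],
  [-0.3,0,0,0.005,0],
  [-0.3,0,0,0,0],
  [-0.3,0,0,-0.05,0],
  [-0.3,0,0,-0.2,0],
  [-0.3,0,0,-0.4,0],
  [-0.3,0,0,-0.6,0],
])

```text
clock: 76.25
eef_pos: [0.6573, 0.2353, 0.144]
tool_rot: [-179.9, 0.0, 87.4]
ft_force: [0.3, 0.4, 0.3]
finger_gap: 0.0553
finger_force: 0.0
```

>>> arm_command([
  [-0.3,-0.05,-0.05,-0.08,0],
  [-0.3,-0.1,-0.1,-0.16,0],
  [-0.3,-0.2,-0.2,-0.25,0],
  [-0.3,-0.3,-0.3,-0.34,0],
  [-0.3,-0.4,-0.4,-0.42,0],
  [-0.3,-0.5,-0.5,-0.5,0],
  [-0.3,-0.6,-0.6,-0.55,0],
  [-0.3,-0.7,-0.7,-0.6,0],
  [-0.3,-0.8,-0.8,-0.65,0],
  [-0.3,-0.8,-0.8,-0.65,0],
])

```text
clock: 77.08
eef_pos: [0.5307, 0.1175, 0.2424]
tool_rot: [180.0, -0.1, 87.1]
ft_force: [-0.2, -0.6, 0.4]
finger_gap: 0.0554
finger_force: 0.0
```

```bash
python3 - <<'E'
from h import *
st();w=snap('wrist','w20.png');s=snap('side','s20.png');t=snap('top','t20.png')
o=np.zeros((600,800,3),np.uint8)
o[:330,:440]=cv2.resize(w['img'],(440,330));o[:330,440:]=cv2.resize(s['img'][140:390,180:400],(360,330));o[330:,:480]=cv2.resize(t['img'][100:310,90:490],(480,270))
cv2.imwrite('pics/z20.png',o[:,:,::-1])
E
```

```text
77.0833 [0.5307 0.1175 0.2424] [ 1.7998e+02 -9.0000e-02  8.7130e+01] q7 5.0 [-0.2 -0.6  0.4] 0.0554
```

View pics/z20.png

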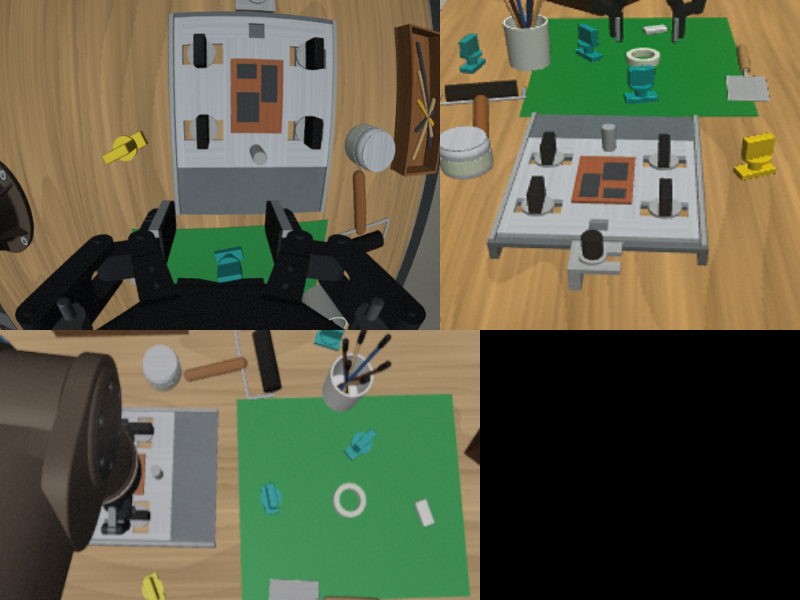

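The last picture shows all four keys seated in the slots with their grips crosswise. The pin hangs in the fork and the bed is home against its stop. The other things are where they were. I'll hand the job in.

```bash
python3 -c "
from rig import env
print(env.sign_off())"
```

```text
the job is handed in; nothing more can be done
None
```

The job is handed in after about 77 s: the pin hangs parked in the fork, the bed is home against its stop, and all four T-keys are in their slots with heads turned crosswise. The sign-off gave no verdict.

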